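Disarm, load and re-arm the heel-block press

TASK

The bench press is still armed from the last batch: lift the red safety cover on its top, throw the toggle under it right over to off (towards the white dot) and close the cover, and only then draw the tray out. Take every heel block (D-shaped, black rubber on tan leather) from the red crate and lay them all flat and side by side in the tray, leaving the other parts in the crate, and push the tray fully home. Then lift the cover again, throw the toggle right over to armed (towards the red dot) and close the cover fully; do not push the glue jar, the hammer or the shoe aside.

Things in the scene. Friction and masses are not known exactly. Their poses are not given: they have to be found in the camera images.
- press: bench press for heel blocks: white steel casing 240 mm deep, 300 mm wide, 115 mm high, fixed. Origin on the table below the middle of its front face; own x runs from the front into the press (away from the robot), y to its left as seen from the front by the robot, z up. On its top, up to 60 mm above it, sit an emergency stop (x 60, y -118 mm) and a round bonnet (x 165, y -30 mm), not used
- press_tray (a joint): travel of the tray out of the press's front, along the press's -x: 0 fully home (as it starts), 0.155 m fully out. Slides with about 4 N of friction and stays where it is left
- tray_in (a point): middle of the tray's flat inner floor, moving with the tray; axes as the press's. 26 mm above the table; it is 85 mm inside the press's front face with the tray home and 70 mm in front of it with the tray fully out. Floor 143 mm (x) by 236 mm (y) inside a rim 14 mm high; at its front the tray carries a grey front panel, 85 to 99 mm before this point, 296 mm wide, top 78 mm above the table
- tray_handle (a point): middle of the tray's black bow handle: a bar 12 mm thick and 120 mm long along the press's y, 72 mm above the table, its centre 38 mm in front of the front panel (32 mm clear between them); moves with the tray, at tray_in + (-137, 0, +46) mm
- switch_cover (a joint): angle of the red flip-up safety cover: 0 closed (as it starts), grows as its front edge rises, 1.9 fully back. A stiff hinge (0.04 N m): it stays where it is left
- cover_hinge (a point): middle of the cover's hinge axis, which runs along the press's y; 6 mm above the press's top, 60 mm behind its front face and 118 mm left of its middle; fixed. The closed cover is a box 56 mm (x, to the front from here) by 46 mm (y) by 37 mm high, open below and at the hinge end
- cover_tab (a point): middle of the finger tab on the cover's front wall, 24 mm wide (y), 24 mm long, 6 mm thick, sticking out to the front over the press's front edge, so it can be pinched across its width from above; when closed at cover_hinge + (-68, 0, +22) mm in the press's axes (radius 71 mm about the hinge axis). Turns with the cover
- press_toggle (a joint): the steel toggle lever under the cover: 0 off (leans 0.4 rad to the press's +y, towards a white dot), 0.8 armed (leans 0.4 rad to the press's -y, towards a red dot). Starts at armed. Needs about 1.2 N at its tip, stays where it is left
- toggle_tip (a point): middle of the 9.6 mm ball at the toggle's tip, 26 mm from its pivot; swings along the press's y. The pivot is 34 mm behind the press's front face, 118 mm left of its middle (26 mm in front of the cover's hinge axis) and 121 mm above the table, 2 mm above the switch plate; a nut 15 mm across stands 5 mm high round its foot. The open cover leaves it free at the front, above and at both sides
- crate: open red plastic parts crate, 280 mm (x) by 300 mm (y) by 50 mm high, walls and floor 6 mm, fixed. Origin at the middle of its underside, z up
- heel1: heel block, D-shaped and 16 mm thick: 7 mm of black rubber on 9 mm of tan leather; 50 mm long (own x, round end at +x, radius 20 mm, its flat sides run from x = -25 to +5 mm) and 40 mm wide (own y); about 45 g. Origin at its middle (8 mm above what it lies on), own z along its thickness. May lie either way up. Starts in the crate; may be absent
- heel2: another heel block, just like heel1; may be absent
- heel3: another heel block, just like heel1; may be absent
- heel4: another heel block, just like heel1; may be absent
- drum1: brown sanding drum, a cylinder 32 mm across and 30 mm high, standing in the crate at first. Stays in the crate. Origin at the middle of its underside, own z up its axis
- drum2: brown sanding drum like drum1, also staying in the crate
- spool1: blue thread spool, 32 mm across and 36 mm high, standing in the crate at first. Stays in the crate. Origin at the middle of its underside, own z up its axis
- spool2: yellow thread spool like spool1, also staying in the crate
- tack_tin: round tin, 42 mm across and 20 mm high, steel with a brass lid, standing in the crate at first. Stays in the crate. Origin at the middle of its underside, own z up its axis
- tip1: small cream-coloured stiletto heel tip, a cylinder 14 mm across and 12 mm high, standing in the crate at first. Stays in the crate. Origin at the middle of its underside, own z up its axis
- tip2: heel tip like tip1, also staying in the crate
- cement_jar: glue jar, 68 mm across and 95 mm high, standing beyond the crate; not to be pushed aside
- hammer: hammer, 260 mm long, lying on the right, nearer the robot than the press; not to be pushed aside
- shoe: black shoe, about 290 mm long and 100 mm high, standing to the right of the press; not to be pushed aside
Mind the look-alikes: they are no part of the job. What is shaped like the heel4 but green or pink is not meant.

How it is judged:
On the way, in this order (a step that is already met when the one before it is completed fails the run):
1. the toggle is thrown to off (value of joint press_toggle below 0.15 rad), for 0.2 s.
2. the cover is closed over it (within 0.1 rad) (value of joint switch_cover below 0.1 rad and value of joint press_toggle below 0.15 rad), for 0.2 s.
3. the tray is drawn out (at least 100 mm) (value of joint press_tray above 0.1 m), for 0.2 s.
4. every heel block lies flat on the floor of the tray, let go (x of heel1 in the frame of tray_in between -0.08 and 0.08 m and y of heel1 in the frame of tray_in between -0.12 and 0.12 m and z of heel1 in the frame of tray_in between 0.004 and 0.012 m and angle between the z axis of each of heel1, heel2, heel3, heel4 and the z axis of tray_in, either way round below 0.15 rad and contact force between each of heel1, heel2, heel3, heel4 and the fingers below 0.2 N and x of heel2 in the frame of tray_in between -0.08 and 0.08 m and y of heel2 in the frame of tray_in between -0.12 and 0.12 m and z of heel2 in the frame of tray_in between 0.004 and 0.012 m and x of heel3 in the frame of tray_in between -0.08 and 0.08 m and y of heel3 in the frame of tray_in between -0.12 and 0.12 m and z of heel3 in the frame of tray_in between 0.004 and 0.012 m and x of heel4 in the frame of tray_in between -0.08 and 0.08 m and y of heel4 in the frame of tray_in between -0.12 and 0.12 m and z of heel4 in the frame of tray_in between 0.004 and 0.012 m), for 0.3 s.
5. the tray is pushed fully home (within 6 mm) with the blocks in it (value of joint press_tray below 0.006 m and x of heel1 in the frame of tray_in between -0.08 and 0.08 m and y of heel1 in the frame of tray_in between -0.12 and 0.12 m and z of heel1 in the frame of tray_in between 0.004 and 0.012 m and angle between the z axis of each of heel1, heel2, heel3, heel4 and the z axis of tray_in, either way round below 0.15 rad and x of heel2 in the frame of tray_in between -0.08 and 0.08 m and y of heel2 in the frame of tray_in between -0.12 and 0.12 m and z of heel2 in the frame of tray_in between 0.004 and 0.012 m and x of heel3 in the frame of tray_in between -0.08 and 0.08 m and y of heel3 in the frame of tray_in between -0.12 and 0.12 m and z of heel3 in the frame of tray_in between 0.004 and 0.012 m and x of heel4 in the frame of tray_in between -0.08 and 0.08 m and y of heel4 in the frame of tray_in between -0.12 and 0.12 m and z of heel4 in the frame of tray_in between 0.004 and 0.012 m), for 0.2 s.
6. the cover stands open (past 1.0 rad) (value of joint switch_cover above 1 rad), for 0.1 s.
7. the toggle is thrown to armed, the tray still home (value of joint press_toggle above 0.65 rad and value of joint press_tray below 0.006 m), for 0.2 s.
At the end, for the whole second after the job is handed in: Every heel block lies flat on the tray's floor, not stacked; tray within 6 mm of home; toggle past 0.65 rad (armed); cover closed within 0.1 rad; the other parts still in the crate; jar, hammer and shoe moved less than 30 mm (all of step 7 and value of joint switch_cover below 0.1 rad and velocity of joint switch_cover below 0.1 rad/s and x of heel1 in the frame of tray_in between -0.08 and 0.08 m and y of heel1 in the frame of tray_in between -0.12 and 0.12 m and z of heel1 in the frame of tray_in between 0.004 and 0.012 m and angle between the z axis of each of heel1, heel2, heel3, heel4 and the z axis of tray_in, either way round below 0.15 rad and x of heel2 in the frame of tray_in between -0.08 and 0.08 m and y of heel2 in the frame of tray_in between -0.12 and 0.12 m and z of heel2 in the frame of tray_in between 0.004 and 0.012 m and x of heel3 in the frame of tray_in between -0.08 and 0.08 m and y of heel3 in the frame of tray_in between -0.12 and 0.12 m and z of heel3 in the frame of tray_in between 0.004 and 0.012 m and x of heel4 in the frame of tray_in between -0.08 and 0.08 m and y of heel4 in the frame of tray_in between -0.12 and 0.12 m and z of heel4 in the frame of tray_in between 0.004 and 0.012 m and x of drum1 in the frame of crate between -0.14 and 0.14 m and y of drum1 in the frame of crate between -0.15 and 0.15 m and z of each of drum1, drum2, spool1, spool2, tack_tin, tip1, tip2 in the frame of crate below 0.05 m and x of drum2 in the frame of crate between -0.14 and 0.14 m and y of drum2 in the frame of crate between -0.15 and 0.15 m and x of spool1 in the frame of crate between -0.14 and 0.14 m and y of spool1 in the frame of crate between -0.15 and 0.15 m and x of spool2 in the frame of crate between -0.14 and 0.14 m and y of spool2 in the frame of crate between -0.15 and 0.15 m and x of tack_tin in the frame of crate between -0.14 and 0.14 m and y of tack_tin in the frame of crate between -0.15 and 0.15 m and x of tip1 in the frame of crate between -0.14 and 0.14 m and y of tip1 in the frame of crate between -0.15 and 0.15 m and x of tip2 in the frame of crate between -0.14 and 0.14 m and y of tip2 in the frame of crate between -0.15 and 0.15 m); the robot touches nothing.
It fails at once if the toggle stands at armed while the tray is out of the press (by over 20 mm) (value of joint press_toggle above 0.4 rad and value of joint press_tray above 0.02 m).
It fails at once if the cement jar is pushed aside (over 30 mm) (distance of cement_jar from where it was at the start of the episode above 0.03 m).
It fails at once if the hammer is pushed aside (over 30 mm) (distance of hammer from where it was at the start of the episode above 0.03 m).
It fails at once if the shoe is pushed aside (over 30 mm) (distance of shoe from where it was at the start of the episode above 0.03 m).
Of heel1, heel2, heel3, heel4 only 2 to 4 are there at a start; the rules pass over those that are not, and their reading is None.
At some moment in a run one of heel1, heel2, heel3, heel4 may be knocked a few centimetres aside while the robot is not near it.
Once in a run the grip may slacken for a moment while it holds something.
It also fails if it takes over 210 s, if anything falls off the work surface, if the arm or the gripper's body presses on something with over 40 N, if the wrist force passes 120 N, or if a joint passes its speed limit or range.

ROBOT

A 6-joint arm with a two-finger parallel gripper is mounted at the origin on the work surface. World frame = base frame: x ahead of the robot, y to its left, z up, the work surface at z = 0. Lengths are in m, angles in rad, forces in N, time in s.
With the tool pointing down it reaches from about 0.325 to 0.775 m from the base axis. Payload 9.3 kg.
Tool frame: the origin (TCP) lies between the finger pads; the fingertips stand 19 mm ahead of it and the grasp point (between the pads) is the TCP; y points along the fingers, x is the direction in which the jaws open and shut, and the axes are right-handed (so a half turn about y gives the same grasp; the last joint's range is limited). The gripper opens to 85 mm and grips with 20 to 120 N. Pads are 22 mm wide; open, the fingers measure 114 mm over their backs; the gripper's body (76 mm by 85 mm) begins 54 mm behind the grasp point. The pads swing forward as they close: fully open they stand 13 mm farther back than shut.
Start: joints at [-1.426, 0.259, 0.021, 1.334, 0, 1.418], TCP at [0.161, -0.526, 0.227] pointing down, gripper open.
Joint ranges: [-3.04, 3.04], [-0.91, 1.82], [-1.04, 1.36], [-1.92, 1.95], [-1.52, 1.45], [-3.14, 3.14]. Speed limits (rad/s): [2.22, 2.22, 2.79, 3.14, 3.14, 3.14].

INTERFACE

Orientations are given as a rotation vector (axis times angle).
In Python, from cell import env gives the robot as it stands.
- The arm moves only by the tool arm_command, never from a script. Its argument "targets" is a list of rows, each a list of 7 numbers: the turn, a rotation vector about the tool's x, y, z scaled (see below), then the shift along the tool's x, y, z scaled (see below), then the closure, from -1 (fully open) to 1 (shut), so that 0 is half open. A call has 1 to 8 rows; each row is the pose to reach, as a shift and turn from the pose measured when the call began, along the tool's axes at that moment; what a row does not reach only later rows make up. The controller multiplies each number of a shift by 100 cm and each number of a turn by 90 degrees. A row lasts 1/8 s, in which the tool goes at most 62.5 mm and 10.7 degrees, less where a joint would pass 70% of its speed; a pose out of reach is approached as far as the arm can. A call with a number of a shift or a turn outside -1 to 1 is refused whole. A call with a gripper value outside its range is refused whole. The fingers move at their own pace and stop on an object; "squeeze" is the grip in N (left out, the last holds). Time passes only in rows, so rows that repeat a pose let the fingers close. It gives the time, the measured TCP pose, the force and the opening at its end, in the units of the state.
- env.get_obs(): the state, without advancing time (a new reading comes with each control period).
- env.read_camera(name): name is "side" or "top"; returns the picture (400x640x3 uint8, blue, green, red); there is no depth.
- env.camera_params(name): a dict with "fx", "fy", "cx", "cy" (pixels), "xyz" and "attitude" of the camera in the world. Camera axes: x right, y up, looking along -z (the intrinsics and any distortion apply to the point x, -y, -z); pixel columns grow to the right and rows downward; lengths in m; the calibration is good to about 2 mm. A picture is of the moment at which its call begins. camera_params takes no time and is no camera call.
- env.finish_job(): hands the job in, once; it reports no verdict.
Trained networks look in the newest picture that a camera, given by its name, has taken for a name from the list of things; names that differ only in an ending like _2 or _b are one class to them, and where a whole thing is asked for, a point or a joint stands for the part that bears it (a point fixed in the world has none). Each returns a list of dicts, best first, with "score" (0 to 1); they miss things now and then, are a little off and sometimes report something else, mostly with a low value. They report only what shows in the picture. A call takes as long as a camera call. They do not tell look-alikes from the thing itself.
- env.recognise(camera, query): "uv" ([column, row] in pixels, amid what is visible of it).
The state is a dict: "time": time; "joints": joint angles; "dq": joint speeds; "joint_torque": joint torques, N m; "tcp_pos": TCP position; "tool_rot": TCP orientation; "ft_force": force on the tool from outside, world axes, zero at the start; "moment": the same for the moment, N m; "finger_gap": opening from 0.0 (shut) to 1.0 (fully open).
Only numpy, scipy, OpenCV 4.12 (cv2) and the standard library are available. Lean on these libraries where they do the work, as an engineer would, in place of code of your own. Each camera call takes 0.05 s, during which the arm holds its last target. There are 200 camera calls.

## Working session

There is one attempt and no reset: what is moved stays moved. The work goes in short steps, Python scripts to look and compute and a tool call to move; the robot and the scene stay as the last step left them, time stands still between calls to the robot, and variables do not carry over. Pictures are saved under pics/ and viewed, about 12 in all and at most 16, crops included, and the job is handed in when it is done.

Besides the shell and the picture viewer there is one more tool, called after ">>>" as name([rows], argument=value, ...), one row to a line, values as JSON. arm_command: Moves the arm, as the interface text tells. Its arguments: {"type":"object","properties":{"targets":{"type":"array"},"squeeze":{"type":"number"}},"required":["targets"]}

```bash
ls; mkdir -p pics; cat > h.py <<'E'
import numpy as np, cv2
from scipy.spatial.transform import Rotation as R
from cell import env
def snap(cam,name=None,crop=None,scale=1):
    im=env.read_camera(cam)
    if name:
        o=im if crop is None else im[crop[1]:crop[3],crop[0]:crop[2]]
        if scale!=1: o=cv2.resize(o,None,fx=scale,fy=scale,interpolation=cv2.INTER_CUBIC)
        cv2.imwrite('pics/'+name+'.png',o)
    return im
E
python3 - <<'E'
from h import *
for c in('top','side'):
    snap(c,c+'0'); print(c,env.camera_params(c))
print(env.get_obs())
for c in('top','side'):
    for q in['press','cover_tab','switch_cover','tray_handle','crate','heel1','press_toggle','cement_jar','hammer','shoe']:
        print(c,q,[(np.round(d['uv']).tolist(),round(d['score'],2)) for d in env.recognise(c,q)][:8])
E
```

```text
pics
top {'fx': 391.2795829489098, 'fy': 391.2795829489098, 'cx': 323.9007717792906, 'cy': 197.2263255042213, 'xyz': array([ 0.42920538, -0.00477921,  1.39191052]), 'attitude': array([ 0.0505312 , -0.05373243, -1.58336359])}
side {'fx': 445.0754643984899, 'fy': 445.0754643984899, 'cx': 316.8120116488194, 'cy': 195.47125727553177, 'xyz': array([0.45170692, 1.03476819, 0.81305089]), 'attitude': array([ 0.04697622, -1.46517526, -2.76943016])}
{'time': 0.1, 'joints': array([-1.42559752e+00,  2.59162272e-01,  2.08544359e-02,  1.33365851e+00,
       -1.74844459e-05,  1.41818814e+00]), 'dq': array([-0.00067772, -0.00160139,  0.00113224, -0.000911  , -0.00184457,
        0.00138344]), 'joint_torque': array([ 7.52652122e-03, -5.56689191e+01,  3.45073199e+01,  1.15233715e-02,
       -8.59081570e-05, -3.51050836e-06]), 'tcp_pos': array([ 0.16133582, -0.52556352,  0.22621888]), 'tool_rot': array([-1.33464868,  0.98764812, -0.98625886]), 'ft_force': array([-0.24234526, -0.19972118, -0.09265905]), 'moment': array([-0.00775732,  0.02303541,  0.02985943]), 'finger_gap': 0.9977273832055121}
top press
[... 437 characters left out ...]
r [([254.0, 125.0], 0.84)]
top hammer [([214.0, 230.0], 0.26)]
top shoe [([470.0, 182.0], 0.97)]
side press [([235.0, 190.0], 0.61)]
side cover_tab [([251.0, 188.0], 0.64)]
side switch_cover [([251.0, 184.0], 0.75), ([348.0, 292.0], 0.57)]
side tray_handle [([273.0, 195.0], 0.84)]
side crate [([311.0, 297.0], 0.75)]
side heel1 [([219.0, 324.0], 0.79), ([373.0, 377.0], 0.71), ([273.0, 193.0], 0.67), ([342.0, 267.0], 0.61), ([279.0, 291.0], 0.6), ([407.0, 318.0], 0.6), ([320.0, 321.0], 0.59)]
side press_toggle []
side cement_jar [([204.0, 274.0], 0.92)]
side hammer [([247.0, 186.0], 0.73), ([382.0, 155.0], 0.56), ([311.0, 290.0], 0.47), ([342.0, 265.0], 0.31)]
side shoe [([303.0, 134.0], 0.7)]
```

```bash
python3 - <<'E'
from h import *
im=cv2.imread('pics/top0.png');cv2.imwrite('pics/top0c.png',cv2.resize(im[60:320,150:510],None,fx=2.2,fy=2.2,interpolation=cv2.INTER_CUBIC))
E
```

```text
(no output)
```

View pics/top0c.png

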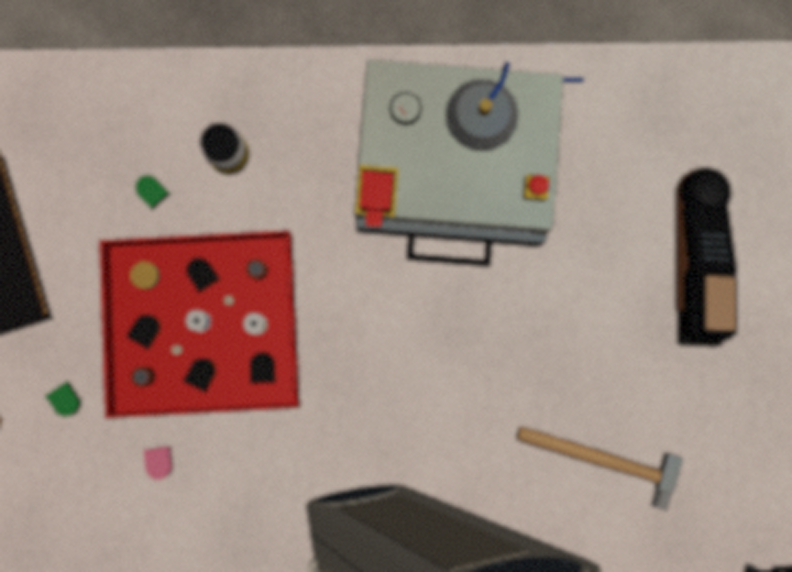

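View pics/side0.png

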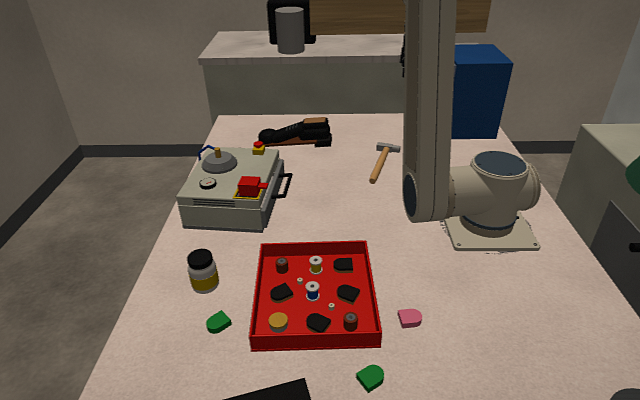

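```bash
cat >> h.py <<'E'
def ray(cam,uv,z):
    p=env.camera_params(cam); Rm=R.from_rotvec(p['attitude']).as_matrix()
    d=Rm@np.array([(uv[0]-p['cx'])/p['fx'],-(uv[1]-p['cy'])/p['fy'],-1.]); t=(z-p['xyz'][2])/d[2]
    return p['xyz']+t*d
def proj(cam,P):
    p=env.camera_params(cam); Rm=R.from_rotvec(p['attitude']).as_matrix()
    c=(np.atleast_2d(P)-p['xyz'])@Rm
    return np.c_[p['cx']+p['fx']*c[:,0]/-c[:,2],p['cy']-p['fy']*c[:,1]/-c[:,2]]
E
python3 - <<'E'
from h import *
f=lambda u,v:(u/2.2+150,v/2.2+60)
for n,p,z in[('BL',f(367,60),.115),('BR',f(562,76),.115),('FR',f(552,230),.115),('FL',f(357,217),.115),('handleL',f(408,256),.072),('handleR',f(490,263),.072),('crTL',f(101,241),.05),('crTR',f(290,233),.05),('crBR',f(299,405),.05),('crBL',f(107,416),.05),('jar',f(222,138),.095)]:
    print(n,ray('top',p,z).round(3))
im=cv2.imread('pics/top0.png').astype(int)
# black heels inside crate
m=((im.max(2)<60)).astype(np.uint8); m[:,:190]=0;m[:165]=0;m[250:]=0;m[:,288:]=0
n,l,s,c=cv2.connectedComponentsWithStats(m)
for i in range(1,n):
    if s[i,4]>30:
        ct=cv2.findContours((l==i).astype(np.uint8),0,1)[0][0]
        print(c[i].round(1),s[i,4],ray('top',c[i],.022).round(4),cv2.minAreaRect(ct))
r=((im[...,2]>120)&(im[...,1]<70)).astype(np.uint8); r[:,:300]=0
n,l,s,c=cv2.connectedComponentsWithStats(r)
for i in range(1,n): print('red',c[i],s[i])
a=[ (320,90,520,175)]
x0,y0,x1,y1=305,80,405,185
o=cv2.imread('pics/top0.png')[y0:y1,x0:x1]; cv2.imwrite('pics/press.png',cv2.resize(o,None,fx=5.5,fy=5.5,interpolation=cv2.INTER_CUBIC))
o=cv2.imread('pics/top0.png')[163:252,192:290]; cv2.imwrite('pics/cr.png',cv2.resize(o,None,fx=6,fy=6,interpolation=cv2.INTER_CUBIC))
E
```

```text
BL [0.881 0.011 0.115]
BR [ 0.853 -0.284  0.115]
FR [ 0.618 -0.263  0.115]
FL [0.642 0.029 0.115]
handleL [ 0.587 -0.048  0.072]
handleR [ 0.575 -0.174  0.072]
crTL [0.62  0.432 0.05 ]
crTR [0.629 0.136 0.05 ]
crBR [0.36  0.124 0.05 ]
crBL [0.347 0.421 0.05 ]
jar [0.77  0.234 0.095]
[241.2 183.9] 110 [0.571  0.2821 0.022 ] ((240.99998474121094, 183.5), (12.480754852294922, 9.429903030395508), 56.3099365234375)
[215.3 209.8] 116 [0.4811 0.3724 0.022 ] ((215.30003356933594, 209.40003967285156), (9.838698387145996, 12.074767112731934), 26.56505012512207)
[268.9 226.9] 100 [0.4188 0.185  0.022 ] ((269.0, 226.5), (11.0, 8.0), 90.0)
[240.9 229.7] 113 [0.4104 0.2829 0.022 ] ((241.10003662109375, 229.30001831054688), (9.391485214233398, 12.074766159057617), 26.56505012512207)
red [320.60278746 148.51567944] [314 138  15  25 287]
red [394.20408163 143.51020408] [390 140   9   8  49]
```

View pics/press.png

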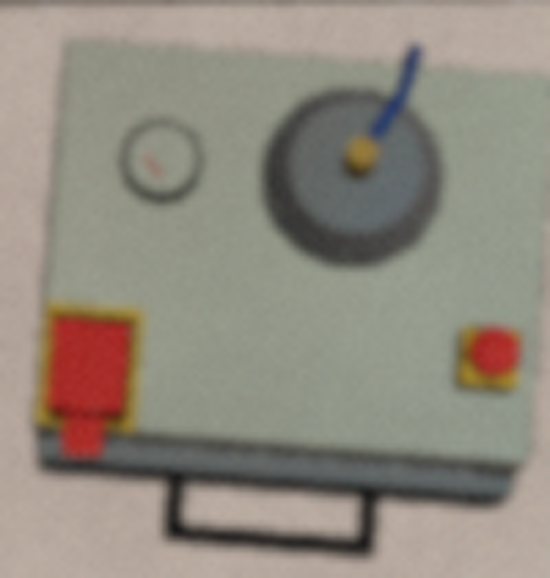

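View pics/cr.png

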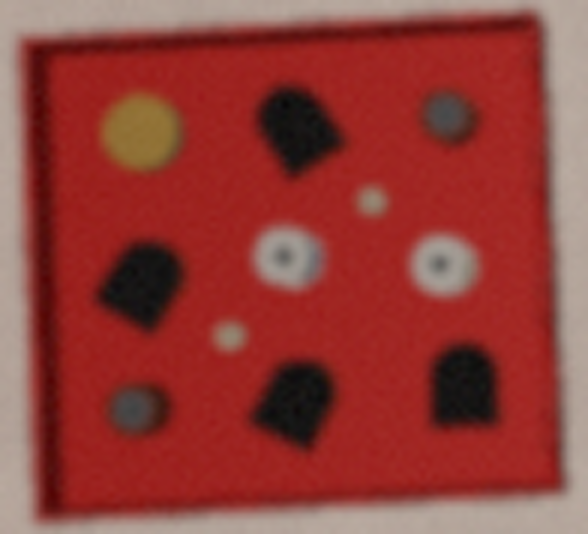

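```bash
python3 - <<'E'
from h import *
from scipy.optimize import least_squares
g=lambda u,v:(u/5.5+305-.4,v/5.5+80-.4)
pts=[((.24,.15,.115),g(65,38)),((0,.15,.115),g(38,428)),((0,-.15,.115),g(525,462)),((.24,-.15,.115),(562/2.2+150-.3,76/2.2+60-.3)),
((.06,-.118,.17),g(493,352)),((.165,-.03,.172),g(361,155)),((-.058,.06,.072),g(168,538)),((-.058,-.06,.072),g(375,550)),((-.0125+.004,.118,.143),g(82,440))]
X=np.array([p[0] for p in pts]);U=np.array([p[1] for p in pts])
def W(q,X):
    c,s=np.cos(q[2]),np.sin(q[2]); return np.c_[q[0]+c*X[:,0]-s*X[:,1],q[1]+s*X[:,0]+c*X[:,1],X[:,2]]
r=least_squares(lambda q:(proj('top',W(q,X))-U).ravel(),[.63,-.12,-.08],loss='soft_l1')
print(r.x,np.degrees(r.x[2])); print((proj('top',W(r.x,X))-U).round(2))
q=r.x
for n,p in dict(hinge=(.06,.118,.121),tab=(-.008,.118,.143),pivot=(.034,.118,.121),handle=(-.052,0,.072),tip=(.034,.118-.0101,.145)).items():
    w=W(q,np.array([p]));print(n,w.round(4),[proj(c,w).round(1) for c in('top','side')])
im=cv2.imread('pics/side0.png')
for p in [(.24,.15,.115),(0,.15,.115),(0,-.15,.115),(0,.15,0),(-.008,.118,.143),(-.058,.06,.072),(-.058,-.06,.072),(.06,-.118,.17)]:
    u=proj('side',W(q,np.array([p])))[0]; cv2.circle(im,tuple(np.round(u*8).astype(int)),8,(0,255,0),1,cv2.LINE_AA,3)
cv2.imwrite('pics/sidep.png',cv2.resize(im[130:240,170:300],None,fx=5,fy=5,interpolation=cv2.INTER_CUBIC))
E
```

```text
[ 0.63207074 -0.11335745 -0.09266278] -5.309186358109421
[[-0.51 -0.25]
 [-1.48 -0.02]
 [ 0.86  0.99]
 [ 0.54 -0.94]
 [ 1.28 -1.19]
 [-0.04 -0.29]
 [ 0.36  1.09]
 [-1.99  1.71]
 [-0.09 -0.27]]
hinge [[ 0.7027 -0.0014  0.121 ]] [array([[321.2, 139.8]]), array([[241.1, 192.2]])]
tab [[0.635  0.0049 0.143 ]] [array([[319.4, 159.2]]), array([[264.1, 186.7]])]
pivot [[0.6768 0.001  0.121 ]] [array([[320.5, 147.6]]), array([[250.1, 192.6]])]
handle [[ 0.5803 -0.1085  0.072 ]] [array([[353.3, 178.2]]), array([[288.3, 185.7]])]
tip [[ 0.6759 -0.0091  0.145 ]] [array([[323.6, 146.4]]), array([[250. , 183.5]])]
```

View pics/sidep.png

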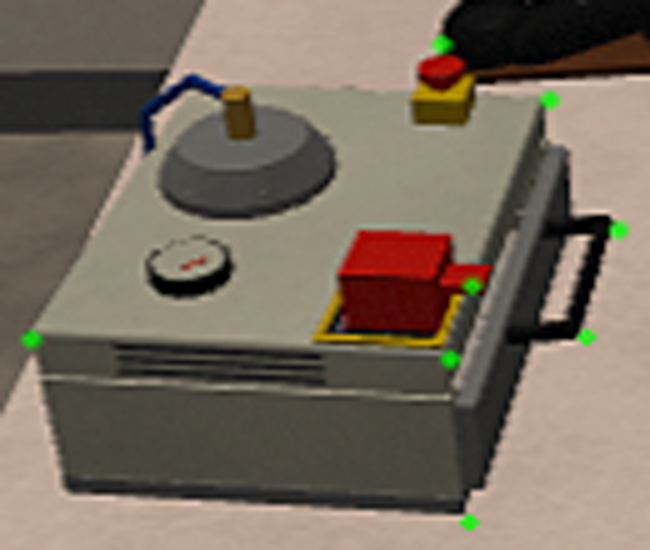

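```bash
python3 - <<'E'
from h import *
from scipy.optimize import least_squares
g=lambda u,v:(u/5.5+305-.4,v/5.5+80-.4)
k=lambda u,v:(u/5+170-.4,v/5+130-.4)
T=[((.24,.15,.115),g(65,38)),((0,.15,.115),g(38,428)),((0,-.15,.115),g(525,462)),((.24,-.15,.115),(562/2.2+150-.3,76/2.2+60-.3)),
((-.058,.06,.072),g(168,538)),((-.058,-.06,.072),g(375,550)),((-.02,.118,.146),g(81,456))]
S=[((.24,.15,.115),k(38,333)),((0,-.15,.115),k(545,92)),((0,.15,0),k(462,512)),((-.058,.06,.072),k(578,333)),((-.058,-.06,.072),k(612,218)),((-.02,.118,.143),k(484,279))]
P=[(c,p,u) for c,L in(('top',T),('side',S)) for p,u in L]
def W(q,X):
    X=np.atleast_2d(X);c,s=np.cos(q[2]),np.sin(q[2]); return np.c_[q[0]+c*X[:,0]-s*X[:,1],q[1]+s*X[:,0]+c*X[:,1],X[:,2]]
F=lambda q:np.array([proj(c,W(q,p))[0]-u for c,p,u in P]).ravel()
for sub in(slice(0,None),slice(0,14),slice(14,None)):
    r=least_squares(lambda q:F(q)[sub],[.63,-.12,-.08],loss='soft_l1')
    print(r.x,np.degrees(r.x[2])); print(F(r.x).reshape(-1,2).round(1).tolist())
    for n,p in dict(hinge=(.06,.118,.121),tab=(-.008,.118,.143),handle=(-.052,0,.072)).items(): print(n,W(r.x,p).round(4))
o=env.get_obs();print(R.from_rotvec(o['tool_rot']).as_matrix().round(3))
E
```

```text
[ 0.63492676 -0.11672767 -0.08809167] -5.0472811748803
[[0.1, -0.9], [-0.5, -0.7], [1.9, -0.1], [1.2, -2.0], [1.4, 0.3], [-0.9, 0.8], [0.9, -0.5], [-1.9, 0.8], [-0.0, 1.0], [0.8, 1.2], [1.0, -0.0], [0.4, 1.8], [1.2, 0.8]]
hinge [[ 0.7051 -0.0045  0.121 ]]
tab [[0.6373 0.0015 0.143 ]]
handle [[ 0.5831 -0.1122  0.072 ]]
[ 0.63360198 -0.11457267 -0.08748779] -5.012681168772463
[[-0.5, -0.5], [-1.1, -0.3], [1.2, 0.3], [0.5, -1.6], [0.8, 0.7], [-1.5, 1.2], [0.2, -0.1], [-1.6, 1.3], [0.3, 1.3], [1.2, 1.7], [1.4, 0.4], [0.8, 2.1], [1.6, 1.2]]
hinge [[ 0.7037 -0.0023  0.121 ]]
tab [[0.6359 0.0037 0.143 ]]
handle [[ 0.5818 -0.11    0.072 ]]
[ 0.636636   -0.12166812 -0.09424188] -5.399662147732212
[[2.1, -1.7], [1.0, -1.5], [3.3, -0.4], [3.1, -2.2], [2.8, -0.3], [0.4, 0.4], [2.4, -1.3], [-2.1, -0.5], [-0.1, 0.3], [0.1, 0.2], [0.4, -0.9], [0.1, 1.0], [0.5, -0.2]]
hinge [[ 0.7075 -0.0098  0.121 ]]
tab [[ 0.6398 -0.0034  0.143 ]]
handle [[ 0.5849 -0.1168  0.072 ]]
[[ 0.293 -0.     0.956]
 [-0.956  0.     0.293]
 [-0.    -1.     0.   ]]
```

```bash
cat >> h.py <<'E'
PQ=[.635,-.117,-.0885]
def P(x,y,z,q=PQ):
    "press coords (mm) to world"
    c,s=np.cos(q[2]),np.sin(q[2]); x,y,z=x/1e3,y/1e3,z/1e3
    return np.array([q[0]+c*x-s*y,q[1]+s*x+c*y,z])
def Rt(phi,tilt=0):
    "tool x at heading phi deg, fingers down; tilt deg about tool x"
    a=np.radians(phi);c,s=np.cos(a),np.sin(a)
    return np.c_[[c,s,0],[0,0,-1],[-s,c,0]]@R.from_rotvec([np.radians(tilt),0,0]).as_matrix()
def rel(pos,phi=None,tilt=0):
    o=env.get_obs();R0=R.from_rotvec(o['tool_rot']).as_matrix()
    d=R0.T@(np.array(pos)-o['tcp_pos'])
    t=np.zeros(3) if phi is None else R.from_matrix(R0.T@Rt(phi,tilt)).as_rotvec()/(np.pi/2)
    print(np.r_[t,d].round(4).tolist())
def st():
    o=env.get_obs();M=R.from_rotvec(o['tool_rot']).as_matrix()
    print('t',round(o['time'],2),'tcp',o['tcp_pos'].round(4),'phi',np.degrees(np.arctan2(M[1,0],M[0,0])).round(1),'down',M[:,1].round(3),'F',o['ft_force'].round(1),'gap',round(o['finger_gap'],3),'q',o['joints'].round(2))
E
python3 - <<'E'
from h import *
rel(P(-18,118,230),-95); rel(P(-18,118,143),-95)
E
```

```text
[-0.0, 0.2451, -0.0001, -0.3679, -0.0032, 0.6005]
[-0.0, 0.2451, -0.0001, -0.3679, 0.0838, 0.6005]
```

>>> arm_command([
  [0,0.1,0,-0.15,-0.02,0.25,0],
  [0,0.245,0,-0.368,-0.003,0.6,0],
  [0,0.245,0,-0.368,-0.003,0.6,0],
  [0,0.245,0,-0.368,-0.003,0.6,0],
  [0,0.245,0,-0.368,-0.003,0.6,0],
  [0,0.245,0,-0.368,-0.003,0.6,0],
  [0,0.245,0,-0.368,-0.003,0.6,0],
  [0,0.245,0,-0.368,-0.003,0.6,0],
], squeeze=25)

```text
time: 2.1
tcp_pos: [0.4909, -0.1523, 0.2305]
tool_rot: [-1.167, 1.272, -1.274]
ft_force: [-0.1, -0.6, 0.5]
finger_gap: 0.5
```

```bash
python3 - <<'E'
from h import *
st(); rel(P(-18,118,230),-95);rel(P(-18,118,175),-95)
E
```

```text
t 2.1 tcp [ 0.4909 -0.1523  0.2305] phi -95.0 down [ 0.001 -0.    -1.   ] F [-0.1 -0.6  0.5] gap 0.5 q [-0.46  0.2  -0.05  1.32 -0.    2.76]
[-0.0005, 0.0002, 0.0002, -0.1657, 0.0005, 0.1227]
[-0.0005, 0.0002, 0.0002, -0.1657, 0.0555, 0.1227]
```

>>> arm_command([
  [0,-0.119,0,0,0,0,0],
  [0,-0.238,0,0,0,0,0],
  [0,-0.357,0,0,0,0,0],
  [0,-0.476,0,0,0,0,0],
  [0,-0.595,0,0,0,0,0],
  [0,-0.714,0,0,0,0,0],
  [0,-0.833,0,0,0,0,0],
  [0,-0.952,0,0,0,0,0],
])

```text
time: 3.1
tcp_pos: [0.4909, -0.1523, 0.2305]
tool_rot: [-1.568, 0.122, -0.123]
ft_force: [-0.5, 0.4, 0.2]
finger_gap: 0.496
```

```bash
python3 - <<'E'
from h import *
st(); rel(P(-18,118,230),85);rel(P(-18,118,175),85)
E
```

```text
t 3.1 tcp [ 0.4909 -0.1523  0.2305] phi -9.0 down [ 0.001 -0.    -1.   ] F [-0.5  0.4  0.2] gap 0.496 q [-0.46  0.2  -0.05  1.32 -0.    1.26]
[0.0006, -1.0439, 0.0002, 0.1109, 0.0005, 0.1738]
[0.0006, -1.0439, 0.0002, 0.1109, 0.0555, 0.1738]
```

>>> arm_command([
  [0,-0.119,0,0.02,0,0.02,0],
  [0,-0.238,0,0.04,0,0.04,0],
  [0,-0.357,0,0.06,0,0.06,0],
  [0,-0.476,0,0.08,0,0.08,0],
  [0,-0.595,0,0.1,0,0.12,0],
  [0,-0.714,0,0.111,0,0.15,0],
  [0,-0.833,0,0.111,0,0.174,0],
  [0,-0.952,0,0.111,0,0.174,0],
])

```text
time: 4.1
tcp_pos: [0.6279, 0.0042, 0.2302]
tool_rot: [-1.307, -1.042, 1.042]
ft_force: [0.1, -0.6, 0.5]
finger_gap: 0.503
```

```bash
python3 - <<'E'
from h import *
st(); rel(P(-18,118,230),85);rel(P(-18,118,175),85)
im=snap('top');a=im[130:200,280:360];b=snap('side')[120:220,200:320]
cv2.imwrite('pics/a1.png',np.hstack([cv2.resize(a,(400,350),interpolation=cv2.INTER_CUBIC),cv2.resize(b,(400,350),interpolation=cv2.INTER_CUBIC)]))
E
```

```text
t 4.1 tcp [0.6279 0.0042 0.2302] phi 77.1 down [ 0. -0. -1.] F [ 0.1 -0.6  0.5] gap 0.503 q [-0.13  0.39  0.23  1.41 -0.    0.1 ]
[0.0002, -0.0875, -0.0001, -0.0021, 0.0002, -0.0001]
[0.0002, -0.0875, -0.0001, -0.0021, 0.0552, -0.0001]
```

View pics/a1.png

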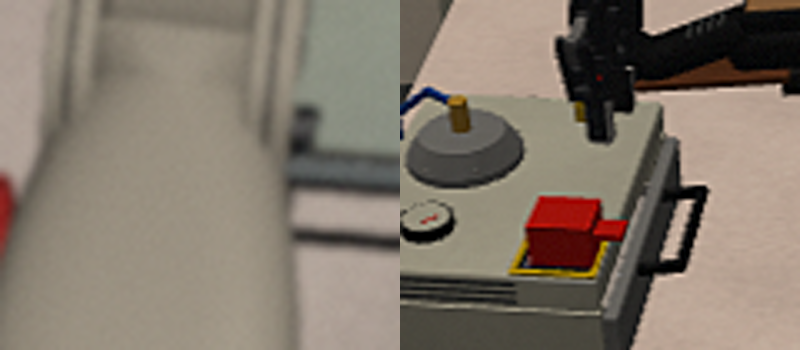

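>>> arm_command([
  [0,-0.0875,0,-0.002,0.05,0,0],
  [0,-0.0875,0,-0.002,0.05,0,0],
])

```text
time: 4.45
tcp_pos: [0.6252, 0.0008, 0.1773]
tool_rot: [-1.249, -1.133, 1.14]
ft_force: [0.1, -0.1, 0.6]
finger_gap: 0.498
```

```bash
python3 - <<'E'
from h import *
st(); rel(P(-18,118,143),85)
b=snap('side')[120:210,200:320]
o=env.get_obs();print(proj('side',o['tcp_pos']),proj('side',o['tcp_pos']-[0,0,.019]),proj('side',P(-8,118,143)))
cv2.imwrite('pics/a2.png',cv2.resize(b,None,fx=5,fy=5,interpolation=cv2.INTER_CUBIC))
E
```

```text
t 4.45 tcp [0.6252 0.0008 0.1773] phi 84.4 down [-0.006  0.    -1.   ] F [ 0.1 -0.1  0.6] gap 0.498 q [-0.13  0.41  0.12  1.29 -0.   -0.03]
[-0.0039, -0.0067, -0.0001, 0.0016, 0.0343, -0.0024]
[[266.17810598 174.52044164]] [[266.77564226 180.40182312]] [[263.34116586 185.96754028]]
```

View pics/a2.png

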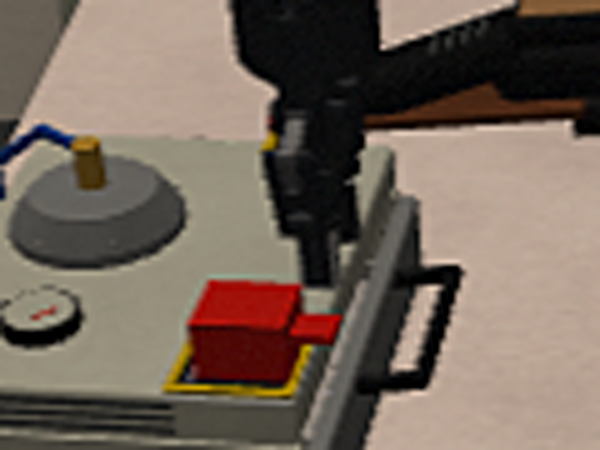

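```bash
python3 - <<'E'
from h import *
o=env.get_obs();M=R.from_rotvec(o['tool_rot']).as_matrix()
for x in(-.036,-.021,0,.021,.036):
  for y in(.019,.007,-.05): print(x,y,((proj('side',o['tcp_pos']+M@[x,y,0])[0]-[200,120])*5).round())
b=cv2.imread('pics/a2.png');
g=cv2.convertScaleAbs(b[80:320,200:460],alpha=2.2,beta=30);cv2.imwrite('pics/a3.png',cv2.resize(g,None,fx=2.2,fy=2.2))
E
```

```text
-0.036 0.019 [347. 268.]
-0.036 0.007 [346. 250.]
-0.036 -0.05 [337. 160.]
-0.021 0.019 [342. 282.]
-0.021 0.007 [340. 264.]
-0.021 -0.05 [331. 174.]
0 0.019 [334. 302.]
0 0.007 [332. 283.]
0 -0.05 [323. 193.]
0.021 0.019 [326. 323.]
0.021 0.007 [324. 304.]
0.021 -0.05 [314. 212.]
0.036 0.019 [320. 338.]
0.036 0.007 [318. 319.]
0.036 -0.05 [308. 227.]
```

View pics/a3.png

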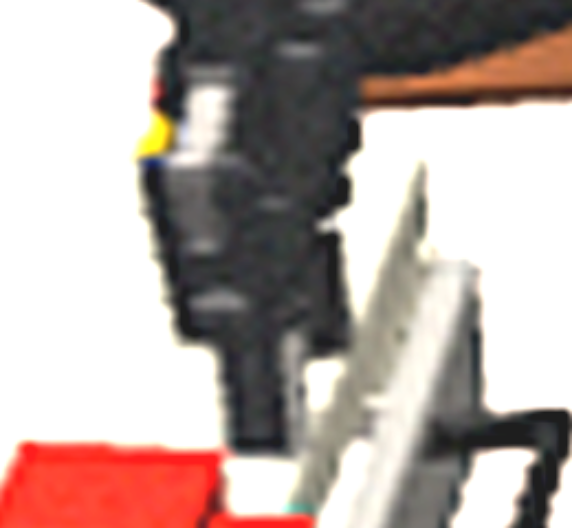

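>>> arm_command([
  [-0.004,-0.007,0,0.0015,0.034,-0.0025,0],
  [-0.004,-0.007,0,0.0015,0.034,-0.0025,0],
])

```text
time: 4.75
tcp_pos: [0.6286, 0.0018, 0.1459]
tool_rot: [-1.253, -1.142, 1.14]
ft_force: [0.4, 0.4, 1.0]
finger_gap: 0.502
```

```bash
python3 - <<'E'
from h import *
st(); rel(P(-18,118,143),85)
b=snap('side')[120:210,200:320]
b=cv2.convertScaleAbs(b,alpha=1.5,beta=15)
cv2.imwrite('pics/a4.png',cv2.resize(b,None,fx=6,fy=6,interpolation=cv2.INTER_CUBIC))
E
```

```text
t 4.75 tcp [0.6286 0.0018 0.1459] phi 84.7 down [ 0.002 -0.    -1.   ] F [0.4 0.4 1. ] gap 0.502 q [-0.13  0.42  0.06  1.21 -0.   -0.04]
[0.0014, -0.0031, -0.0002, 0.0002, 0.0029, 0.0012]
```

View pics/a4.png

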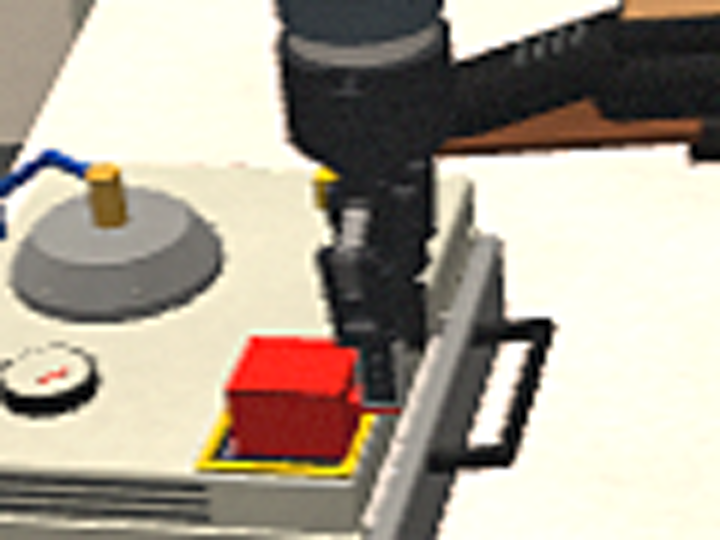

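>>> arm_command([
  [0.001,-0.003,0,0,0.006,0,0],
  [0.001,-0.003,0,0,0.006,0,0.5],
  [0.001,-0.003,0,0,0.006,0,0.8],
  [0.001,-0.003,0,0,0.006,0,0.8],
  [0.001,-0.003,0,0,0.006,0,0.8],
], squeeze=20)

```text
time: 5.42
tcp_pos: [0.6295, 0.0017, 0.1418]
tool_rot: [-1.252, -1.147, 1.144]
ft_force: [-0.0, 0.1, 4.8]
finger_gap: 0.102
```

```bash
python3 - <<'E'
from h import *
st()
# arc in press coords from material point, cover hinge (60,.,121)
o=env.get_obs();a,b=P(60,118,121),o['tcp_pos']
c,s=np.cos(PQ[2]),np.sin(PQ[2]);d=b-a;v=np.array([c*d[0]+s*d[1],d[2]]);print('rel hinge',v)
for th in np.linspace(.2,1.6,8):
    w=[np.cos(th)*v[0]+np.sin(th)*v[1],-np.sin(th)*v[0]+np.cos(th)*v[1]]
    e=np.array(w)-v;print(round(th,2)); rel(b+[c*e[0],s*e[0],e[1]])
E
```

```text
t 5.42 tcp [0.6295 0.0017 0.1418] phi 85.0 down [ 0.003 -0.001 -1.   ] F [-0.   0.1  4.8] gap 0.102 q [-0.13  0.42  0.05  1.19 -0.   -0.04]
rel hinge [-0.07599353  0.02079302]
0.2
[0.0, 0.0, 0.0, -0.0, -0.0147, -0.0057]
0.4
[0.0, 0.0, 0.0, -0.0, -0.0279, -0.0142]
0.6
[0.0, 0.0, 0.0, -0.0001, -0.0392, -0.0252]
0.8
[0.0, 0.0, 0.0, -0.0001, -0.0481, -0.0381]
1.0
[0.0, 0.0, 0.0, -0.0001, -0.0542, -0.0526]
1.2
[0.0, 0.0, 0.0, -0.0001, -0.0573, -0.068]
1.4
[0.0, 0.0, 0.0, -0.0002, -0.0573, -0.0838]
1.6
[0.0, 0.0, 0.0, -0.0002, -0.0542, -0.0992]
```

>>> arm_command([
  [0,0,0,0,-0.01,0,0],
  [0,0,0,0,-0.01,0,0],
  [0,0,0,0,-0.01,0,0],
  [0,0,0,0,0.016,0,0],
  [0,0,0,0,0.016,0,0],
])

```text
time: 6.05
tcp_pos: [0.6283, 0.0019, 0.1239]
tool_rot: [-1.249, -1.145, 1.145]
ft_force: [-0.6, -0.2, 0.7]
finger_gap: 0.5
```

```bash
python3 - <<'E'
from h import *
st()
b=snap('side')[130:210,220:310]
b=cv2.convertScaleAbs(b,alpha=2,beta=15)
cv2.imwrite('pics/a5.png',cv2.resize(b,None,fx=7,fy=7,interpolation=cv2.INTER_CUBIC))
E
```

```text
t 6.05 tcp [0.6283 0.0019 0.1239] phi 85.0 down [-0. -0. -1.] F [-0.6 -0.2  0.7] gap 0.5 q [-0.13  0.43  0.02  1.16 -0.   -0.04]
```

View pics/a5.png

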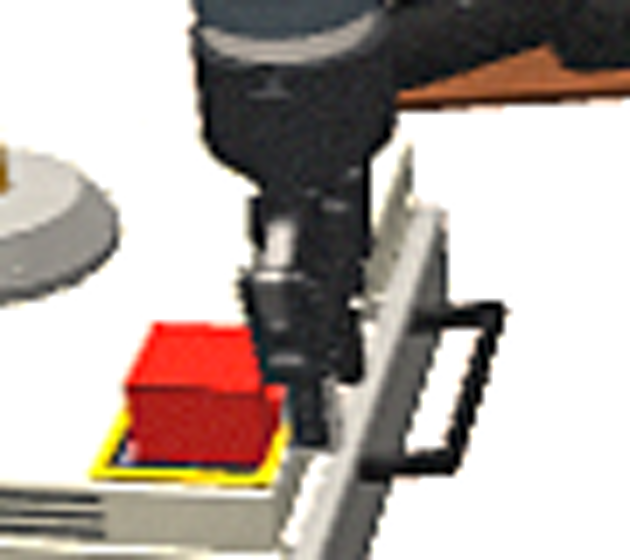

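>>> arm_command([
  [0,0,0,0,0,0,0.4],
  [0,0,0,0,0,0,0.8],
  [0,0,0,0,0,0,0.8],
  [0,0,0,0,0,0,0.8],
])

```text
time: 6.6
tcp_pos: [0.6294, 0.004, 0.1264]
tool_rot: [-1.248, -1.15, 1.142]
ft_force: [0.2, 10.3, 2.1]
finger_gap: 0.27
```

```bash
python3 - <<'E'
from h import *
st()
p=env.camera_params('side')['xyz']
a=ray('side',(264.3,193.6),.1)
for y in(.02,.03,.04):
    t=(y-p[1])/(a[1]-p[1]);print(p+t*(a-p))
E
```

```text
t 6.6 tcp [0.6294 0.004  0.1264] phi 85.1 down [ 0.003  0.003 -1.   ] F [ 0.2 10.3  2.1] gap 0.27 q [-0.13  0.43  0.03  1.16  0.   -0.04]
[0.63370951 0.02       0.13004212]
[0.63191597 0.03       0.13677281]
[0.63012243 0.04       0.1435035 ]
```

>>> arm_command([
  [0,0,0,0.003,-0.0147,-0.0057,0.8],
  [0,0,0,0.003,-0.028,-0.014,0.8],
  [0,0,0,0.003,-0.039,-0.025,0.8],
  [0,0,0,0.003,-0.048,-0.038,0.8],
  [0,0,0,0.003,-0.054,-0.0526,0.8],
  [0,0,0,0.003,-0.0573,-0.068,0.8],
  [0,0,0,0.003,-0.0573,-0.084,0.8],
  [0,0,0,0.003,-0.054,-0.099,0.8],
])

```text
time: 7.6
tcp_pos: [0.7284, -0.004, 0.1818]
tool_rot: [-1.252, -1.147, 1.144]
ft_force: [-3.7, -10.8, 0.3]
finger_gap: 0.269
```

```bash
python3 - <<'E'
from h import *
st()
b=snap('side')[110:210,190:310]
b=cv2.convertScaleAbs(b,alpha=1.8,beta=15)
cv2.imwrite('pics/a6.png',cv2.resize(b,None,fx=6,fy=6,interpolation=cv2.INTER_CUBIC))
E
```

```text
t 7.6 tcp [ 0.7284 -0.004   0.1818] phi 85.0 down [ 0.003 -0.001 -1.   ] F [ -3.7 -10.8   0.3] gap 0.269 q [-0.12  0.59  0.44  1.41 -0.   -0.03]
```

View pics/a6.png

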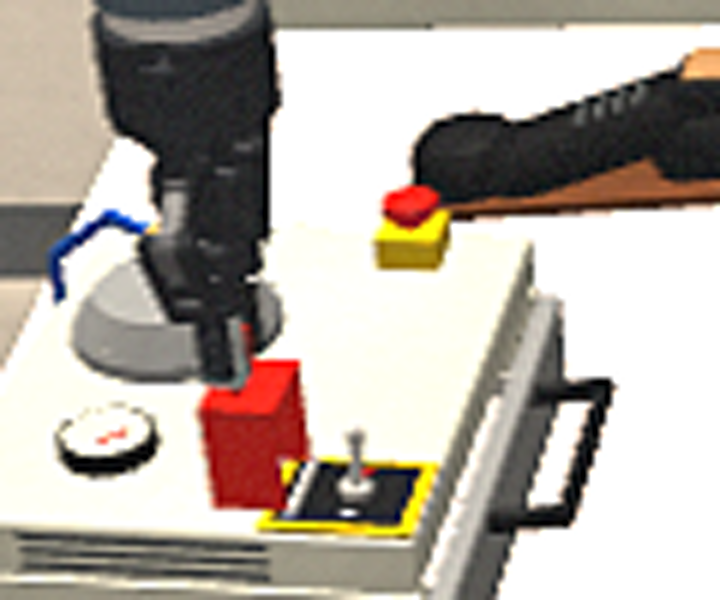

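>>> arm_command([
  [0,0,0,0,0.006,-0.0145,0.8],
  [0,0,0,0,0.006,-0.0145,0.2],
  [0,0,0,0,0.006,-0.0145,0.2],
  [0,0,0,0,-0.05,-0.0145,0.2],
  [0,0,0,0,-0.05,-0.0145,0.6],
  [0,0,0,0,-0.05,-0.0145,1],
])

```text
time: 8.4
tcp_pos: [0.7441, -0.0053, 0.232]
tool_rot: [-1.254, -1.149, 1.142]
ft_force: [0.2, 1.0, -0.3]
finger_gap: 0.011
```

```bash
sed -i 's/^PQ=.*/PQ=[.6340,-.1148,-.088]/' h.py; python3 - <<'E'
from h import *
st()
rel(P(55,45,230),85);rel(P(55,45,150),85)
E
```

```text
t 8.4 tcp [ 0.7441 -0.0053  0.232 ] phi 85.0 down [ 0.006 -0.001 -1.   ] F [ 0.2  1.  -0.3] gap 0.011 q [-0.12  0.62  0.62  1.56  0.   -0.03]
[0.0038, 0.0004, -0.0, -0.0737, 0.0018, 0.0451]
[0.0038, 0.0004, -0.0, -0.0737, 0.0818, 0.0456]
```

>>> arm_command([
  [0.004,0,0,-0.074,0,0.045,1],
  [0.004,0,0,-0.074,0,0.045,1],
  [0.004,0,0,-0.074,0.05,0.045,1],
  [0.004,0,0,-0.074,0.085,0.045,1],
  [0.004,0,0,-0.074,0.091,0.045,1],
  [0.004,0,0,-0.074,0.094,0.045,1],
  [0.004,0,0,-0.074,0.097,0.045,1],
  [0.004,0,0,-0.074,0.1,0.045,1],
])

```text
time: 9.4
tcp_pos: [0.6939, -0.0751, 0.1327]
tool_rot: [-1.25, -1.146, 1.145]
ft_force: [-0.1, -0.7, 0.1]
finger_gap: 0.003
```

>>> arm_command([
  [0,0,0,0,0.003,0,1],
  [0,0,0,0,0.006,0,1],
  [0,0,0,0,0.006,0,1],
])

```text
time: 9.78
tcp_pos: [0.6938, -0.0751, 0.1264]
tool_rot: [-1.25, -1.146, 1.145]
ft_force: [-0.3, -0.3, -0.2]
finger_gap: -0.003
```

>>> arm_command([
  [0,0,0,0,0.003,0,1],
  [0,0,0,0,0.006,0,1],
  [0,0,0,0,0.006,0,1],
])

```text
time: 10.15
tcp_pos: [0.6937, -0.0751, 0.12]
tool_rot: [-1.249, -1.145, 1.145]
ft_force: [-0.2, 0.5, -0.4]
finger_gap: 0.001
```

>>> arm_command([
  [0,0,0,0,0.002,0,1],
  [0,0,0,0,0.004,0,1],
  [0,0,0,0,0.006,0,1],
])

```text
time: 10.52
tcp_pos: [0.6937, -0.0751, 0.1139]
tool_rot: [-1.249, -1.145, 1.145]
ft_force: [0.0, 0.7, -0.2]
finger_gap: 0.001
```

```bash
python3 - <<'E'
from h import *
st()
b=snap('side')[110:210,190:310]
b=cv2.convertScaleAbs(b,alpha=1.8,beta=15)
cv2.imwrite('pics/a7.png',cv2.resize(b,None,fx=6,fy=6,interpolation=cv2.INTER_CUBIC))
E
```

```text
t 10.53 tcp [ 0.6937 -0.0751  0.1139] phi 85.0 down [ 0. -0. -1.] F [ 0.   0.7 -0.2] gap 0.001 q [-0.23  0.56  0.2   1.22 -0.   -0.14]
```

View pics/a7.png

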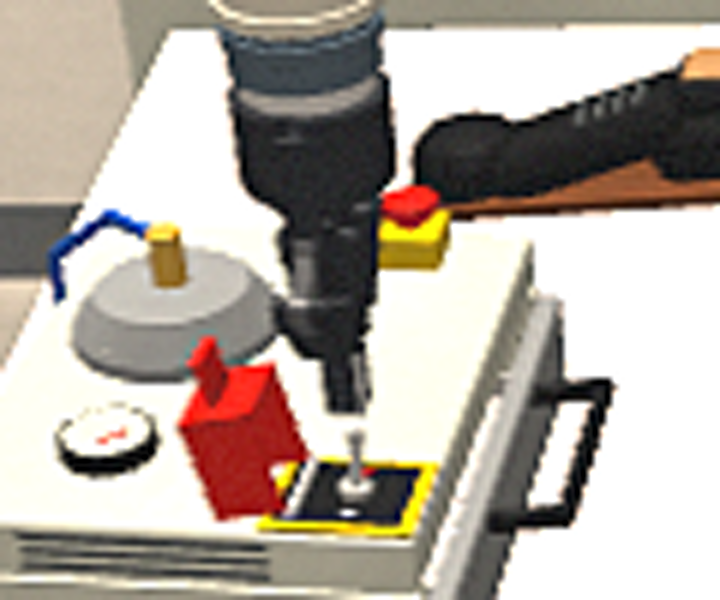

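>>> arm_command([
  [0,0,0,0,0.002,0,1],
  [0,0,0,0,0.004,0,1],
  [0,0,0,0,0.006,0,1],
])

```text
time: 10.95
tcp_pos: [0.6937, -0.0751, 0.1105]
tool_rot: [-1.251, -1.147, 1.145]
ft_force: [-10.5, 1.7, 29.6]
finger_gap: 0.0
```

>>> arm_command([
  [0,0,0,0,0.002,0,1],
  [0,0,0,0,0.004,0,1],
])

```text
time: 11.2
tcp_pos: [0.6937, -0.0751, 0.1105]
tool_rot: [-1.254, -1.149, 1.144]
ft_force: [-12.9, 2.8, 37.1]
finger_gap: 0.0
```

```bash
python3 - <<'E'
from h import *
st()
p=env.camera_params('side')['xyz']
a=ray('side',(247.5,178.3),.1)
for y in(-.08,-.07,-.06):
    t=(y-p[1])/(a[1]-p[1]);print(p+t*(a-p))
E
```

```text
t 11.2 tcp [ 0.6937 -0.0751  0.1105] phi 85.0 down [ 0.006 -0.002 -1.   ] F [-12.9   2.8  37.1] gap 0.0 q [-0.23  0.55  0.19  1.2  -0.   -0.14]
[ 0.69673036 -0.08        0.11783323]
[ 0.69453238 -0.07        0.12406966]
[ 0.6923344 -0.06       0.1303061]
```

```bash
python3 - <<'E'
from h import *
rel(P(34,72,150),85);rel(P(34,72,125.5),85);rel(P(34,95,125.5),85)
E
```

```text
[0.0039, 0.0005, -0.0008, 0.0272, -0.0397, 0.0217]
[0.0039, 0.0005, -0.0008, 0.0272, -0.0152, 0.0218]
[0.0039, 0.0005, -0.0008, 0.0502, -0.0152, 0.0218]
```

>>> arm_command([
  [0.004,0,0,0,-0.04,0,1],
  [0.004,0,0,0.027,-0.04,0.022,1],
  [0.004,0,0,0.027,-0.015,0.022,1],
  [0.004,0,0,0.027,-0.015,0.022,1],
  [0.004,0,0,0.033,-0.015,0.022,1],
  [0.004,0,0,0.039,-0.015,0.022,1],
  [0.004,0,0,0.045,-0.015,0.022,1],
  [0.004,0,0,0.05,-0.015,0.022,1],
])

```text
time: 12.2
tcp_pos: [0.6763, -0.0233, 0.1258]
tool_rot: [-1.251, -1.145, 1.147]
ft_force: [-0.3, -3.1, 2.6]
finger_gap: 0.005
```

```bash
python3 - <<'E'
from h import *
st();rel(P(34,95,125.5),85)
E
```

```text
t 12.2 tcp [ 0.6763 -0.0233  0.1258] phi 85.0 down [ 0.001 -0.002 -1.   ] F [-0.3 -3.1  2.6] gap 0.005 q [-0.16  0.51  0.16  1.22 -0.   -0.07]
[0.0004, 0.0005, -0.0013, 0.0001, 0.0003, 0.0001]
```

>>> arm_command([
  [0,0,0,0.004,0,0,1],
  [0,0,0,0.008,0,0,1],
  [0,0,0,0.011,0,0,1],
  [0,0,0,0.013,0,0,1],
  [0,0,0,0.013,0,0,1],
])

```text
time: 12.82
tcp_pos: [0.6774, -0.0101, 0.1256]
tool_rot: [-1.25, -1.145, 1.147]
ft_force: [-0.3, 0.1, 0.4]
finger_gap: 0.005
```

>>> arm_command([
  [0,0,0,0.002,0,0,1],
  [0,0,0,0.004,0,0,1],
  [0,0,0,0.004,0,0,1],
])

```text
time: 13.2
tcp_pos: [0.6775, -0.0079, 0.1254]
tool_rot: [-1.253, -1.142, 1.148]
ft_force: [0.2, -10.2, -1.3]
finger_gap: -0.004
```

```bash
python3 - <<'E'
from h import *
st()
b=snap('side')[130:205,200:300]
b=cv2.convertScaleAbs(b,alpha=1.8,beta=15)
cv2.imwrite('pics/a8.png',cv2.resize(b,None,fx=7,fy=7,interpolation=cv2.INTER_CUBIC))
E
```

```text
t 13.2 tcp [ 0.6775 -0.0079  0.1254] phi 85.0 down [-0.001 -0.005 -1.   ] F [  0.2 -10.2  -1.3] gap -0.004 q [-0.13  0.52  0.16  1.22 -0.   -0.05]
```

```bash
python3 - <<'E'
from h import *
rel([.7441,-.0053,.232],85);rel([.7441,-.0053,.178],85)
E
```

```text
[-0.0001, -0.0002, -0.0031, 0.0079, -0.1067, -0.0661]
[-0.0001, -0.0002, -0.0031, 0.0081, -0.0527, -0.0661]
```

>>> arm_command([
  [0,0,0,-0.008,-0.02,0,1],
  [0,0,0,-0.008,-0.07,0,1],
  [0,0,0,0.008,-0.115,-0.03,0],
  [0,0,0,0.008,-0.115,-0.066,0],
  [0,0,0,0.008,-0.115,-0.066,0],
  [0,0,0,0.008,-0.053,-0.066,0],
  [0,0,0,0.008,-0.053,-0.066,0.5],
  [0,0,0,0.008,-0.053,-0.066,0.8],
])

```text
time: 14.25
tcp_pos: [0.7407, -0.0056, 0.1766]
tool_rot: [-1.246, -1.134, 1.153]
ft_force: [-10.5, -1.2, -25.0]
finger_gap: 0.269
```

>>> arm_command([
  [0,0,0,0,0,0,0.8],
  [0,0,0,0,0,0,0.8],
])

```text
time: 14.5
tcp_pos: [0.7397, -0.0057, 0.177]
tool_rot: [-1.244, -1.132, 1.154]
ft_force: [-7.2, -0.7, -15.2]
finger_gap: 0.271
```

```bash
python3 - <<'E'
from h import *
st()
o=env.get_obs();b=o['tcp_pos'];c,s=np.cos(PQ[2]),np.sin(PQ[2])
v=np.array([-.076,.021]);f=lambda th:np.array([np.cos(th)*v[0]+np.sin(th)*v[1],-np.sin(th)*v[0]+np.cos(th)*v[1]])
for th in[1.6,1.4,1.2,1.,.8,.6,.4,.2,0]:
    e=f(th)-f(1.8);print(th);rel(b+[c*e[0],s*e[0],e[1]])
E
```

```text
t 14.5 tcp [ 0.7397 -0.0057  0.177 ] phi 85.0 down [-0.014 -0.005 -1.   ] F [ -7.2  -0.7 -15.2] gap 0.271 q [-0.12  0.62  0.49  1.45 -0.01 -0.03]
1.6
[0.0, 0.0, 0.0, -0.0, -0.0059, 0.0146]
1.4
[0.0, 0.0, 0.0, -0.0001, -0.0088, 0.0301]
1.2
[0.0, 0.0, 0.0, -0.0001, -0.0086, 0.0458]
1.0
[0.0, 0.0, 0.0, -0.0, -0.0053, 0.0612]
0.8
[0.0, 0.0, 0.0, -0.0, 0.0011, 0.0756]
0.6
[0.0, 0.0, 0.0, 0.0, 0.0102, 0.0885]
0.4
[0.0, 0.0, 0.0, 0.0001, 0.0216, 0.0993]
0.2
[0.0, 0.0, 0.0, 0.0002, 0.035, 0.1076]
0
[0.0, 0.0, 0.0, 0.0003, 0.0497, 0.1131]
```

>>> arm_command([
  [0,0,0,0,-0.006,0.0146,0.8],
  [0,0,0,0,-0.009,0.03,0.8],
  [0,0,0,0,-0.0086,0.046,0.8],
  [0,0,0,0,-0.005,0.061,0.8],
  [0,0,0,0,0.001,0.0756,0.8],
  [0,0,0,0,0.01,0.0885,0.8],
  [0,0,0,0,0.0216,0.099,0.8],
  [0,0,0,0,0.035,0.1076,0.8],
])

```text
time: 15.5
tcp_pos: [0.6329, 0.0041, 0.148]
tool_rot: [-1.249, -1.138, 1.151]
ft_force: [0.6, 1.7, 1.7]
finger_gap: 0.27
```

>>> arm_command([
  [0,0,0,0,0.0147,0.0045,0.8],
  [0,0,0,0,0.018,0.0045,0.8],
  [0,0,0,0,0.018,0.0045,0.8],
])

```text
time: 15.88
tcp_pos: [0.6279, 0.0046, 0.1329]
tool_rot: [-1.25, -1.14, 1.15]
ft_force: [-7.5, 0.5, 2.6]
finger_gap: 0.274
```

```bash
python3 - <<'E'
from h import *
st()
E
```

```text
t 15.88 tcp [0.6279 0.0046 0.1329] phi 85.0 down [-0.004 -0.005 -1.   ] F [-7.5  0.5  2.6] gap 0.274 q [-0.12  0.43  0.04  1.18 -0.01 -0.04]
```

>>> arm_command([
  [0,0,0,0,0.005,-0.001,0.8],
  [0,0,0,0,0.01,-0.001,0.8],
  [0,0,0,0,0.01,-0.001,0.8],
])

```text
time: 16.25
tcp_pos: [0.6298, 0.0044, 0.1289]
tool_rot: [-1.256, -1.145, 1.147]
ft_force: [-10.1, 1.0, 22.2]
finger_gap: 0.272
```

```bash
python3 - <<'E'
from h import *
st()
E
```

```text
t 16.25 tcp [0.6298 0.0044 0.1289] phi 85.0 down [ 0.003 -0.006 -1.   ] F [-10.1   1.   22.2] gap 0.272 q [-0.12  0.43  0.03  1.16 -0.01 -0.04]
```

>>> arm_command([
  [0,0,0,0,0,0,0],
  [0,0,0,0,0,0,0],
  [0,0,0,0,-0.05,0.01,0],
  [0,0,0,0,-0.1,0.04,0],
  [0,0,0,0,-0.1,0.04,0],
])

```text
time: 16.88
tcp_pos: [0.5901, 0.0086, 0.2337]
tool_rot: [-1.262, -1.15, 1.144]
ft_force: [0.9, 0.5, -0.1]
finger_gap: 0.5
```

```bash
python3 - <<'E'
from h import *
st()
a=cv2.imread('pics/side0.png')[120:215,190:300];b=snap('side')[120:215,190:300]
cv2.imwrite('pics/a9.png',np.hstack([cv2.resize(x,None,fx=3.6,fy=5,interpolation=cv2.INTER_CUBIC) for x in(a,b)]))
d=cv2.absdiff(a,b).max(2); print('diff in cover region',d[180-120:205-120,235-190:272-190].mean())
rel(P(-52,0,150),-5);rel(P(-52,0,50),-5)
E
```

```text
t 16.88 tcp [0.5901 0.0086 0.2337] phi 85.0 down [ 0.011 -0.007 -1.   ] F [ 0.9  0.5 -0.1] gap 0.5 q [-0.12  0.32  0.12  1.36 -0.01 -0.04]
diff in cover region 2.428108108108108
[0.0072, 1.0, 0.0015, -0.1185, 0.0819, -0.0018]
[0.0072, 1.0, 0.0015, -0.1179, 0.1819, -0.0009]
```

View pics/a9.png

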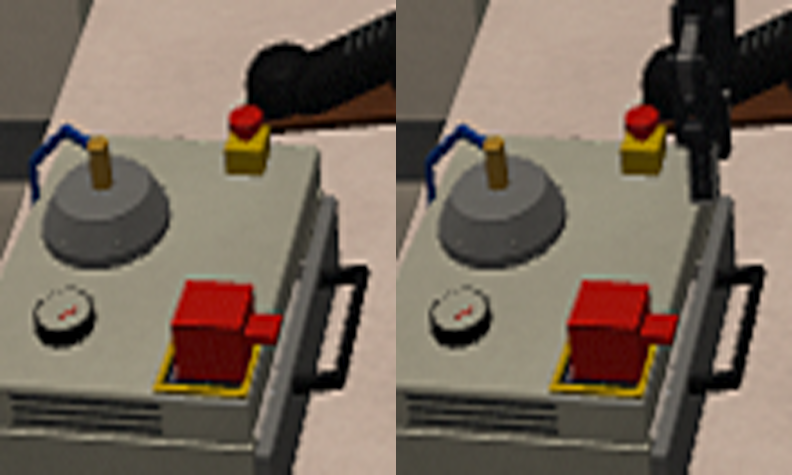

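>>> arm_command([
  [0,0.118,0,-0.04,0.0,0,0.3],
  [0,0.236,0,-0.08,0.02,0,0.3],
  [0,0.354,0,-0.118,0.04,-0.001,0.3],
  [0,0.472,0,-0.118,0.06,-0.001,0.3],
  [0,0.59,0,-0.118,0.08,-0.001,0.3],
  [0.003,0.708,0,-0.118,0.08,-0.001,0.3],
  [0.005,0.826,0,-0.118,0.08,-0.001,0.3],
  [0.007,0.944,0.0015,-0.118,0.08,-0.001,0.3],
])

```text
time: 17.92
tcp_pos: [0.5814, -0.1097, 0.1502]
tool_rot: [-1.57, 0.006, -0.003]
ft_force: [-0.5, 0.6, -0.4]
finger_gap: 0.351
```

```bash
python3 - <<'E'
from h import *
st();rel(P(-52,0,50),-5)
E
```

```text
t 17.93 tcp [ 0.5814 -0.1097  0.1502] phi -0.3 down [-0.002  0.    -1.   ] F [-0.5  0.6 -0.4] gap 0.351 q [-0.33  0.36 -0.03  1.19 -0.    1.25]
[-0.0001, 0.052, -0.0015, 0.001, 0.1002, -0.0005]
```

Descend with force monitoring, then pinch.

>>> arm_command([
  [0,0.052,0,0.001,0.04,0,0.3],
  [0,0.052,0,0.001,0.075,0,0.3],
  [0,0.052,0,0.001,0.1,0,0.3],
  [0,0.052,0,0.001,0.1,0,0.3],
  [0,0.052,0,0.001,0.1,0,0.8],
  [0,0.052,0,0.001,0.1,0,0.9],
  [0,0.052,0,0.001,0.1,0,0.9],
  [0,0.052,0,0.001,0.1,0,0.9],
], squeeze=30)

```text
time: 18.92
tcp_pos: [0.5823, -0.1098, 0.05]
tool_rot: [-1.57, 0.07, -0.067]
ft_force: [2.3, -1.8, -10.0]
finger_gap: 0.129
```

```bash
python3 - <<'E'
from h import *
st();o=env.get_obs();c,s=np.cos(PQ[2]),np.sin(PQ[2]);rel(o['tcp_pos']-[.152*c,.152*s,0])
E
```

```text
t 18.93 tcp [ 0.5823 -0.1098  0.05  ] phi -5.0 down [-0.002  0.    -1.   ] F [  2.3  -1.8 -10. ] gap 0.129 q [-0.33  0.43 -0.18  0.95 -0.    1.33]
[0.0, 0.0, 0.0, -0.152, 0.0003, 0.0001]
```

>>> arm_command([
  [0,0,0,-0.025,0,0,0.9],
  [0,0,0,-0.05,0,0,0.9],
  [0,0,0,-0.075,0,0,0.9],
  [0,0,0,-0.1,0,0,0.9],
  [0,0,0,-0.125,0,0,0.9],
  [0,0,0,-0.15,0,0,0.9],
  [0,0,0,-0.154,0,0,0.9],
  [0,0,0,-0.154,0,0,0.9],
])

```text
time: 19.92
tcp_pos: [0.428, -0.0954, 0.05]
tool_rot: [-1.568, 0.072, -0.065]
ft_force: [-2.2, 5.9, -10.8]
finger_gap: 0.126
```

```bash
python3 - <<'E'
from h import *
st()
E
```

```text
t 19.93 tcp [ 0.428  -0.0954  0.05  ] phi -5.0 down [-0.004  0.002 -1.   ] F [ -2.2   5.9 -10.8] gap 0.126 q [-0.41  0.21 -0.54  0.83  0.    1.25]
```

>>> arm_command([
  [0,0,0,0,0,0,0.3],
  [0,0,0,0,0,0,0.3],
  [0,0,0,0,-0.06,0,0.3],
  [0,0,0,0,-0.12,0,-0.2],
  [0,0,0,0,-0.18,0,-0.2],
  [0,0,0,0,-0.2,-0.06,-0.2],
  [0,0,0,0,-0.2,-0.12,-0.2],
  [0,0,0,0,-0.2,-0.18,-0.2],
])

```text
time: 20.92
tcp_pos: [0.4133, -0.2774, 0.251]
tool_rot: [-1.57, 0.069, -0.067]
ft_force: [1.4, 0.2, -0.6]
finger_gap: 0.602
```

```bash
cat >> h.py <<'E'
from scipy.optimize import minimize
_t=np.linspace(-np.pi/2,np.pi/2,24)
DP=np.r_[[[-.025,-.02]],np.c_[.005+.02*np.cos(_t),.02*np.sin(_t)],[[-.025,.02]]]
def poly(q,z):
    c,s=np.cos(q[2]),np.sin(q[2]); return np.c_[q[0]+c*DP[:,0]-s*DP[:,1],q[1]+s*DP[:,0]+c*DP[:,1],np.full(len(DP),z)]
def heels(im,z,box):
    "fit D shapes to dark blobs inside box of top picture"
    x0,y0,x1,y1=box; k=6; sub=im[y0:y1,x0:x1].max(2).astype(np.float32)
    m=(sub<65).astype(np.uint8); n,l,s,c=cv2.connectedComponentsWithStats(m); out=[]
    for i in range(1,n):
        if s[i,4]<60 or s[i,4]>190: continue
        a,b=(c[i]-12).astype(int); w=sub[max(b,0):b+25,max(a,0):a+25]; a,b=max(a,0),max(b,0)
        bg=np.percentile(w,70);fg=np.percentile(w,6); obs=np.clip((bg-w)/(bg-fg),0,1)
        cc=ray('top',c[i]+[x0,y0],z); best=None
        def cost(q):
            q=np.array([q[0]/1e3+cc[0],q[1]/1e3+cc[1],q[2]/10])
            u=(proj('top',poly(q,z))-[x0+a,y0+b]+.5)*k
            M=np.zeros((w.shape[0]*k,w.shape[1]*k),np.float32);cv2.fillPoly(M,[np.round(u*16).astype(np.int32)],1,cv2.LINE_8,4)
            M=cv2.GaussianBlur(cv2.resize(M,w.shape[::-1],interpolation=cv2.INTER_AREA),(0,0),.7)
            return ((M-obs)**2).mean()
        for h in np.arange(0,6.3,.785):
            r=minimize(cost,[0,0,h*10],method='Nelder-Mead',options=dict(initial_simplex=[[0,0,h*10],[4,0,h*10],[0,4,h*10],[0,0,h*10+4]],maxiter=120))
            if best is None or r.fun<best.fun: best=r
        q=best.x; out.append((cc[0]+q[0]/1e3,cc[1]+q[1]/1e3,(np.degrees(q[2]/10)+180)%360-180,best.fun))
    return out
E
python3 - <<'E'
from h import *
st();im=snap('top','t2')
for h in heels(im,.022,(192,160,290,252)): print(np.round(h,4))
print('tray corners px',proj('top',[P(-70+a,b,26) for a in(-71,71) for b in(-118,118)]).round())
E
```

```text
t 20.93 tcp [ 0.4133 -0.2774  0.251 ] phi -5.0 down [-0.002 -0.    -1.   ] F [ 1.4  0.2 -0.6] gap 0.602 q [-0.76  0.16 -0.04  1.37 -0.    0.9 ]Traceback (most recent call last):
  File "<stdin>", line 3, in <module>
  File "h.py", line 57, in heels
    r=minimize(cost,[0,0,h*10],method='Nelder-Mead',options=dict(initial_simplex=[[0,0,h*10],[4,0,h*10],[0,4,h*10],[0,0,h*10+4]],maxiter=120))
    res = _minimize_neldermead(fun, x0, args, callback, bounds=bounds,
                               **options)
    fxr = func(xr)
    fx = function(np.copy(x), *(wrapper_args + args))
  File "h.py", line 52, in cost
    u=(proj('top',poly(q,z))-[x0+a,y0+b]+.5)*k
       ~~~~^^^^^^^^^^^^^^^^^
  File "h.py", line 16, in proj
    p=env.camera_params(cam); Rm=R.from_rotvec(p['attitude']).as_matrix()
ValueError: time passes only in moves, steps and waits
```

```bash
sed -i 's/env.camera_params(cam)/CP(cam)/' h.py; cat >> h.py <<'E'
import functools
@functools.lru_cache
def CP(c): return env.camera_params(c)
E
python3 - <<'E'
from h import *
im=cv2.imread('pics/t2.png')
for h in heels(im,.022,(192,160,290,252)): print(np.round(h,4))
tc=proj('top',[P(-70+a,b,26) for a,b in((-71,-118),(-71,118),(71,118),(71,-118))]); print(tc.round())
cv2.polylines(im,[np.round(tc*8).astype(int)],True,(0,255,0),1,cv2.LINE_AA,3)
for h in heels(im,.022,(192,160,290,252)):
    cv2.polylines(im,[np.round(proj('top',poly([h[0],h[1],np.radians(h[2])],.022))*8).astype(int)],True,(255,255,0),1,cv2.LINE_AA,3)
cv2.imwrite('pics/t2c.png',cv2.resize(im[130:260,190:440],None,fx=3.2,fy=3.2,interpolation=cv2.INTER_CUBIC))
E
```

```text
[5.72400e-01 2.83800e-01 3.44595e+01 2.80000e-03]
[ 4.82600e-01  3.71700e-01 -3.16757e+01  2.30000e-03]
[0.4201 0.1853 0.9264 0.0039]
[ 4.1250e-01  2.8220e-01 -2.6555e+01  3.5000e-03]
[[385. 207.]
 [317. 202.]
 [320. 162.]
 [387. 167.]]
```

View pics/t2c.png

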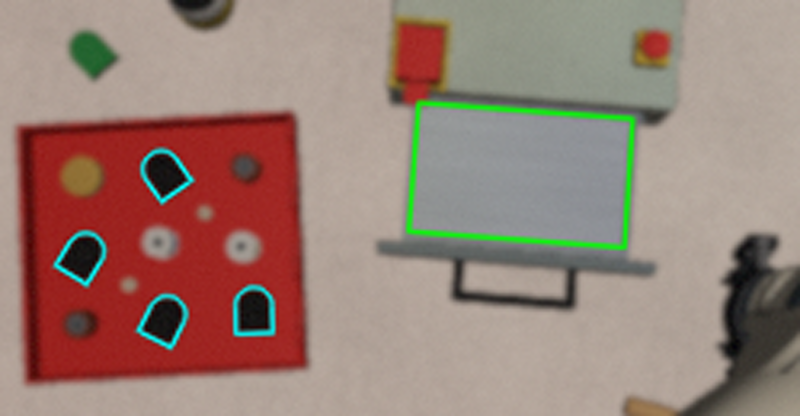

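```bash
cat >> h.py <<'E'
def hg(h,z): # grasp pose from heel fit
    a=np.radians(h[2]); return [h[0]-.008*np.cos(a),h[1]-.008*np.sin(a),z]
E
python3 - <<'E'
from h import *
rel(hg([.4201,.1853,.9],.15),91)
E
```

```text
[-0.0004, -1.0684, -0.0027, -0.0426, 0.0989, 0.4671]
```

>>> arm_command([
  [0,-0.119,0,-0.01,0,0.06,-0.2],
  [0,-0.238,0,-0.01,0,0.12,-0.2],
  [0,-0.357,0,-0.02,0.01,0.18,-0.2],
  [0,-0.476,0,-0.02,0.02,0.24,-0.2],
  [0,-0.595,0,-0.03,0.03,0.3,-0.2],
  [0,-0.714,0,-0.043,0.04,0.36,-0.2],
  [0,-0.833,0,-0.043,0.06,0.42,-0.2],
  [0,-0.952,0,-0.043,0.08,0.467,-0.2],
])

```text
time: 21.98
tcp_pos: [0.4123, 0.1876, 0.1693]
tool_rot: [-1.281, -1.091, 1.093]
ft_force: [1.9, -0.7, 0.4]
finger_gap: 0.597
```

```bash
python3 - <<'E'
from h import *
st();rel(hg([.4201,.1853,.9],.06),91);rel(hg([.4201,.1853,.9],.002),91)
E
```

```text
t 21.98 tcp [0.4123 0.1876 0.1693] phi 80.9 down [-0.    -0.002 -1.   ] F [ 1.9 -0.7  0.4] gap 0.597 q [ 0.24  0.12 -0.3   1.15 -0.    0.4 ]
[0.0, -0.1119, -0.001, -0.0022, 0.1093, -0.0001]
[0.0, -0.1119, -0.001, -0.0021, 0.1673, -0.0001]
```

>>> arm_command([
  [0,-0.112,0,-0.002,0.05,0,-0.2],
  [0,-0.112,0,-0.002,0.1,0,-0.2],
  [0,-0.112,0,-0.002,0.13,0,-0.2],
  [0,-0.112,0,-0.002,0.155,0,-0.2],
  [0,-0.112,0,-0.002,0.162,0,-0.2],
  [0,-0.112,0,-0.002,0.167,0,-0.2],
  [0,-0.112,0,-0.002,0.167,0,-0.2],
])

```text
time: 22.85
tcp_pos: [0.4125, 0.1854, 0.0029]
tool_rot: [-1.203, -1.222, 1.223]
ft_force: [-0.9, -0.5, 0.4]
finger_gap: 0.602
```

>>> arm_command([
  [0,0,0,0,0,0,0.2],
  [0,0,0,0,0,0,0.5],
  [0,0,0,0,0,0,0.5],
], squeeze=40)

```text
time: 23.22
tcp_pos: [0.4131, 0.1856, 0.0037]
tool_rot: [-1.204, -1.224, 1.222]
ft_force: [-1.8, 0.3, 7.2]
finger_gap: 0.454
```

```bash
python3 - <<'E'
from h import *
st()
E
```

```text
t 23.23 tcp [0.4131 0.1856 0.0037] phi 91.0 down [ 0.003 -0.001 -1.   ] F [-1.8  0.3  7.2] gap 0.454 q [ 0.24  0.28 -0.58  0.7  -0.    0.22]
```

```bash
python3 - <<'E'
from h import *
p=P(-70,-93,130);print(p);rel(p,175)
E
```

```text
[ 0.55609742 -0.20128808  0.13      ]
[0.0008, -0.9332, -0.0018, -0.3895, -0.1255, -0.1365]
```

>>> arm_command([
  [0,0,0,0,-0.06,0,0.5],
  [0,-0.1,0,-0.02,-0.12,-0.01,0.5],
  [0,-0.2,0,-0.07,-0.126,-0.03,0.5],
  [0,-0.3,0,-0.12,-0.126,-0.05,0.5],
  [0,-0.42,0,-0.175,-0.126,-0.07,0.5],
  [0,-0.53,0,-0.23,-0.126,-0.09,0.5],
  [0,-0.65,0,-0.285,-0.126,-0.11,0.5],
  [0,-0.76,0,-0.34,-0.126,-0.136,0.5],
])

```text
time: 24.22
tcp_pos: [0.5543, -0.1521, 0.1309]
tool_rot: [-0.373, -2.025, 2.027]
ft_force: [0.5, 0.2, -0.6]
finger_gap: 0.458
```

```bash
python3 - <<'E'
from h import *
st();rel(P(-70,-93,130),175);rel(P(-70,-93,25),175)
E
```

```text
t 24.23 tcp [ 0.5543 -0.1521  0.1309] phi 159.3 down [ 0.003 -0.001 -1.   ] F [ 0.5  0.2 -0.6] gap 0.458 q [-0.41  0.34 -0.11  1.12  0.   -1.62]
[-0.0003, -0.1744, -0.0022, -0.0191, 0.001, 0.0453]
[-0.0003, -0.1744, -0.0022, -0.0187, 0.106, 0.0454]
```

>>> arm_command([
  [0,-0.119,0,-0.019,0,0.045,0.5],
  [0,-0.174,0,-0.019,0.05,0.045,0.5],
  [0,-0.174,0,-0.019,0.09,0.045,0.5],
  [0,-0.174,0,-0.019,0.104,0.045,0.5],
  [0,-0.174,0,-0.019,0.106,0.045,0.5],
  [0,-0.174,0,-0.019,0.106,0.045,0.5],
])

```text
time: 24.98
tcp_pos: [0.5574, -0.2013, 0.0264]
tool_rot: [-0.101, -2.177, 2.181]
ft_force: [0.8, 0.3, -0.3]
finger_gap: 0.456
```

>>> arm_command([
  [0,0,0,0,0,0,0.1],
  [0,0,0,0,0,0,-0.2],
  [0,0,0,0,0,0,-0.2],
  [0,0,0,0,-0.06,0,-0.2],
  [0,0,0,0,-0.12,0,-0.2],
])

```text
time: 25.6
tcp_pos: [0.5563, -0.2008, 0.1476]
tool_rot: [-0.1, -2.177, 2.18]
ft_force: [1.6, -0.7, 0.6]
finger_gap: 0.603
```

```bash
python3 - <<'E'
from h import *
st();h=[.4125,.2822,-26.6];rel(hg(h,.15),63.4)
E
```

```text
t 25.6 tcp [ 0.5563 -0.2008  0.1476] phi 175.0 down [ 0.004 -0.002 -1.   ] F [ 1.6 -0.7  0.6] gap 0.603 q [-0.49  0.36 -0.04  1.17  0.   -1.97]
[0.002, 1.2398, -0.0024, 0.1929, -0.0038, -0.4715]
```

```bash
python3 - <<'E'
from h import *
im=snap('top','t3');
for h in heels(im,.022,(192,160,290,252)): print(np.round(h,4))
rel(hg([.4125,.2822,-26.6],.12),-116.6)
E
```

```text
[5.72600e-01 2.83600e-01 3.30594e+01 2.70000e-03]
[ 4.82800e-01  3.71600e-01 -3.09796e+01  2.30000e-03]
[ 4.12600e-01  2.82400e-01 -2.77481e+01  3.40000e-03]
[-0.0087, -0.7601, -0.006, 0.1961, 0.0309, -0.4727]
```

>>> arm_command([
  [0,-0.1,0,0.02,0,-0.058,-0.2],
  [0,-0.2,0,0.045,0,-0.116,-0.2],
  [0,-0.3,0,0.07,0,-0.174,-0.2],
  [0,-0.41,0,0.095,0,-0.232,-0.2],
  [0,-0.52,0,0.12,0,-0.29,-0.2],
  [0,-0.63,0,0.145,0,-0.348,-0.2],
  [0,-0.74,0,0.17,0,-0.406,-0.2],
  [0,-0.76,0,0.19,0,-0.46,-0.2],
])

```text
time: 26.65
tcp_pos: [0.4089, 0.2746, 0.1514]
tool_rot: [-0.945, 1.526, -1.55]
ft_force: [1.1, -0.6, -0.4]
finger_gap: 0.605
```

```bash
python3 - <<'E'
from h import *
st();h=[.4126,.2823,-27.3];rel(hg(h,.06),-117.3);rel(hg(h,.002),-117.3)
E
```

```text
t 26.65 tcp [0.4089 0.2746 0.1514] phi -116.4 down [ 0.015 -0.007 -1.   ] F [ 1.1 -0.6 -0.4] gap 0.605 q [ 0.43  0.19 -0.27  1.1  -0.01 -2.25]
[-0.0104, 0.0096, -0.0006, -0.0086, 0.0913, -0.0096]
[-0.0104, 0.0096, -0.0006, -0.0086, 0.1493, -0.0105]
```

>>> arm_command([
  [-0.01,0.01,0,-0.0086,0.03,-0.0096,-0.2],
  [-0.01,0.01,0,-0.0086,0.08,-0.0096,-0.2],
  [-0.01,0.01,0,-0.0086,0.12,-0.01,-0.2],
  [-0.01,0.01,0,-0.0086,0.14,-0.0105,-0.2],
  [-0.01,0.01,0,-0.0086,0.149,-0.0105,-0.2],
  [-0.01,0.01,0,-0.0086,0.149,-0.0105,-0.2],
  [-0.01,0.01,0,-0.0086,0.149,-0.0105,-0.2],
])

```text
time: 27.52
tcp_pos: [0.4062, 0.2863, 0.0032]
tool_rot: [-0.941, 1.551, -1.551]
ft_force: [0.2, -0.5, 0.5]
finger_gap: 0.601
```

>>> arm_command([
  [0,0,0,0,0,0,0.2],
  [0,0,0,0,0,0,0.5],
  [0,0,0,0,0,0,0.5],
])

```text
time: 27.9
tcp_pos: [0.4067, 0.2865, 0.004]
tool_rot: [-0.94, 1.55, -1.551]
ft_force: [-0.7, 0.7, 7.0]
finger_gap: 0.459
```

```bash
python3 - <<'E'
from h import *
st();print(hg([.4126,.2823,-27.3],0));rel(P(-70,-20,130),175)
E
```

```text
t 27.9 tcp [0.4067 0.2865 0.004 ] phi -117.3 down [ 0.004  0.002 -1.   ] F [-0.7  0.7  7. ] gap 0.459 q [ 0.44  0.34 -0.48  0.74  0.   -2.22]
[np.float64(0.4054910621387604), np.float64(0.28596919643587454), 0]
[-0.0001, 0.7518, -0.0029, 0.2967, -0.1262, 0.3294]
```

>>> arm_command([
  [0,0,0,0,-0.06,0,0.5],
  [0,0.1,0,0.03,-0.12,0.03,0.5],
  [0,0.2,0,0.07,-0.126,0.075,0.5],
  [0,0.3,0,0.11,-0.126,0.12,0.5],
  [0,0.41,0,0.15,-0.126,0.165,0.5],
  [0,0.53,0,0.19,-0.126,0.21,0.5],
  [0,0.64,0,0.23,-0.126,0.255,0.5],
  [0,0.752,0,0.27,-0.126,0.3,0.5],
])

```text
time: 28.9
tcp_pos: [0.5491, -0.0934, 0.13]
tool_rot: [-0.106, -2.178, 2.173]
ft_force: [1.2, 0.9, -0.4]
finger_gap: 0.458
```

```bash
python3 - <<'E'
from h import *
st();rel(P(-70,-20,130),175);rel(P(-70,-20,25),175)
E
```

```text
t 28.9 tcp [ 0.5491 -0.0934  0.13  ] phi 174.6 down [ 0.004  0.002 -1.   ] F [ 1.2  0.9 -0.4] gap 0.458 q [-0.32  0.31 -0.15  1.1   0.   -1.8 ]
[0.0014, -0.0041, -0.0026, -0.0167, -0.0, 0.0337]
[0.0014, -0.0041, -0.0026, -0.0163, 0.105, 0.034]
```

>>> arm_command([
  [0,-0.004,0,-0.0165,0.01,0.034,0.5],
  [0,-0.004,0,-0.0165,0.05,0.034,0.5],
  [0,-0.004,0,-0.0165,0.09,0.034,0.5],
  [0,-0.004,0,-0.0165,0.104,0.034,0.5],
  [0,-0.004,0,-0.0165,0.106,0.034,0.5],
  [0,-0.004,0,-0.0165,0.106,0.034,0.5],
])

```text
time: 29.65
tcp_pos: [0.5633, -0.1287, 0.0249]
tool_rot: [-0.101, -2.181, 2.177]
ft_force: [0.2, 0.2, -0.4]
finger_gap: 0.455
```

>>> arm_command([
  [0,0,0,0,0,0,0.1],
  [0,0,0,0,0,0,-0.2],
  [0,0,0,0,0,0,-0.2],
  [0,0,0,0,-0.06,0,-0.2],
  [0,0,0,0,-0.12,0,-0.2],
])

```text
time: 30.28
tcp_pos: [0.5621, -0.1287, 0.146]
tool_rot: [-0.099, -2.181, 2.176]
ft_force: [0.7, -0.5, 0.1]
finger_gap: 0.601
```

```bash
python3 - <<'E'
from h import *
st();im=snap('top','t4');
for h in heels(im,.022,(192,160,290,252)):
    print(np.round(h,4)); rel(hg(h,.12),h[2]-90); rel(hg(h,.12),h[2]+90)
E
```

```text
t 30.27 tcp [ 0.5621 -0.1287  0.146 ] phi 175.0 down [ 0.004  0.002 -1.   ] F [ 0.7 -0.5  0.1] gap 0.601 q [-0.37  0.34 -0.08  1.16  0.   -1.86]
[5.72300e-01 2.83800e-01 3.42623e+01 2.60000e-03]
[-0.0108, -1.436, -0.0044, 0.0352, 0.0338, -0.4075]
[0.0036, 0.564, -0.0089, 0.0352, 0.0338, -0.4075]
[ 4.82600e-01  3.71500e-01 -3.16468e+01  2.30000e-03]
[-0.0056, -0.7037, -0.0081, 0.1332, 0.0323, -0.4958]
[0.0092, 1.2963, -0.0064, 0.1332, 0.0323, -0.4958]
```

>>> arm_command([
  [0,-0.1,0,0.01,0,-0.06,-0.2],
  [0,-0.2,0,0.03,0,-0.12,-0.2],
  [0,-0.3,0,0.045,0,-0.18,-0.2],
  [0,-0.41,0,0.06,0,-0.24,-0.2],
  [0,-0.52,0,0.08,0,-0.3,-0.2],
  [0,-0.63,0,0.1,0,-0.36,-0.2],
  [-0.005,-0.7,-0.008,0.12,0,-0.42,-0.2],
  [-0.005,-0.7,-0.008,0.133,0,-0.48,-0.2],
])

```text
time: 31.32
tcp_pos: [0.4735, 0.3609, 0.1526]
tool_rot: [-0.892, 1.605, -1.607]
ft_force: [0.9, -0.2, 2.2]
finger_gap: 0.598
```

```bash
python3 - <<'E'
from h import *
st();h=[.4827,.3716,-31.4];rel(hg(h,.06),-121.4);rel(hg(h,.002),-121.4)
E
```

```text
t 31.32 tcp [0.4735 0.3609 0.1526] phi -121.9 down [ 0.001 -0.001 -1.   ] F [ 0.9 -0.2  2.2] gap 0.598 q [ 0.51  0.36 -0.01  1.19 -0.   -2.07]
[-0.0006, -0.0054, 0.0001, -0.0139, 0.0926, -0.0059]
[-0.0006, -0.0054, 0.0001, -0.0139, 0.1506, -0.006]
```

>>> arm_command([
  [0,-0.005,0,-0.014,0.03,-0.006,-0.2],
  [0,-0.005,0,-0.014,0.08,-0.006,-0.2],
  [0,-0.005,0,-0.014,0.12,-0.006,-0.2],
  [0,-0.005,0,-0.014,0.14,-0.006,-0.2],
  [0,-0.005,0,-0.014,0.15,-0.006,-0.2],
  [0,-0.005,0,-0.014,0.15,-0.006,-0.2],
  [0,-0.005,0,-0.014,0.15,-0.006,-0.2],
])

```text
time: 32.2
tcp_pos: [0.4765, 0.3762, 0.0037]
tool_rot: [-0.895, 1.599, -1.601]
ft_force: [-0.4, 0.4, 0.2]
finger_gap: 0.601
```

>>> arm_command([
  [0,0,0,0,0,0,0.2],
  [0,0,0,0,0,0,0.5],
  [0,0,0,0,0,0,0.5],
])

```text
time: 32.58
tcp_pos: [0.477, 0.3765, 0.0046]
tool_rot: [-0.894, 1.599, -1.601]
ft_force: [-0.7, -0.2, 6.4]
finger_gap: 0.457
```

```bash
python3 - <<'E'
from h import *
st();rel(P(-70,36,130),175)
E
```

```text
t 32.58 tcp [0.477  0.3765 0.0046] phi -121.4 down [ 0.004  0.001 -1.   ] F [-0.7 -0.2  6.4] gap 0.457 q [ 0.53  0.5  -0.21  0.86 -0.   -2.06]
[-0.0005, 0.7062, -0.0025, 0.3358, -0.1255, 0.3118]
```

>>> arm_command([
  [0,0,0,0,-0.06,0,0.5],
  [0,0.1,0,0.03,-0.12,0.03,0.5],
  [0,0.2,0,0.075,-0.126,0.07,0.5],
  [0,0.3,0,0.12,-0.126,0.11,0.5],
  [0,0.4,0,0.165,-0.126,0.15,0.5],
  [0,0.51,0,0.21,-0.126,0.195,0.5],
  [0,0.61,0,0.255,-0.126,0.24,0.5],
  [0,0.706,0,0.3,-0.126,0.28,0.5],
])

```text
time: 33.58
tcp_pos: [0.559, -0.0268, 0.1307]
tool_rot: [-0.105, -2.178, 2.175]
ft_force: [0.1, -0.2, -0.1]
finger_gap: 0.455
```

```bash
python3 - <<'E'
from h import *
st();rel(P(-70,36,130),175);rel(P(-70,36,25.5),175)
E
```

```text
t 33.58 tcp [ 0.559  -0.0268  0.1307] phi 174.7 down [ 0.004  0.001 -1.   ] F [ 0.1 -0.2 -0.1] gap 0.455 q [-0.2   0.32 -0.15  1.1   0.   -1.68]
[0.0009, -0.003, -0.0026, -0.0126, 0.0007, 0.045]
[0.0009, -0.003, -0.0026, -0.0122, 0.1052, 0.0452]
```

>>> arm_command([
  [0,-0.003,0,-0.0125,0.0,0.045,0.5],
  [0,-0.003,0,-0.0125,0.05,0.045,0.5],
  [0,-0.003,0,-0.0125,0.09,0.045,0.5],
  [0,-0.003,0,-0.0125,0.104,0.045,0.5],
  [0,-0.003,0,-0.0125,0.1055,0.045,0.5],
  [0,-0.003,0,-0.0125,0.1055,0.045,0.5],
])

```text
time: 34.33
tcp_pos: [0.5684, -0.0726, 0.0261]
tool_rot: [-0.101, -2.181, 2.179]
ft_force: [0.0, 0.5, -0.0]
finger_gap: 0.454
```

>>> arm_command([
  [0,0,0,0,0,0,0.1],
  [0,0,0,0,0,0,-0.2],
  [0,0,0,0,0,0,-0.2],
  [0,0,0,0,-0.06,0,-0.2],
  [0,0,0,0,-0.12,0,-0.2],
])

```text
time: 34.95
tcp_pos: [0.5673, -0.0725, 0.1473]
tool_rot: [-0.099, -2.18, 2.178]
ft_force: [1.8, -0.6, 0.3]
finger_gap: 0.6
```

```bash
python3 - <<'E'
from h import *
st();im=snap('top','t5');
for h in heels(im,.022,(192,160,290,252)):
    print(np.round(h,4)); rel(hg(h,.12),h[2]+90)
E
```

```text
t 34.95 tcp [ 0.5673 -0.0725  0.1473] phi 175.0 down [ 0.004  0.001 -1.   ] F [ 1.8 -0.6  0.3] gap 0.6 q [-0.27  0.33 -0.09  1.15  0.   -1.76]
[5.72300e-01 2.83800e-01 3.42623e+01 2.70000e-03]
[0.0038, 0.5641, -0.0092, 0.0354, 0.0351, -0.3509]
```

>>> arm_command([
  [0,0.1,0,0.005,0,-0.06,-0.2],
  [0,0.2,0,0.01,0,-0.12,-0.2],
  [0,0.3,0,0.015,0,-0.18,-0.2],
  [0,0.41,0,0.02,0,-0.24,-0.2],
  [0,0.52,0,0.03,0,-0.3,-0.2],
  [0.004,0.56,-0.009,0.035,0,-0.35,-0.2],
  [0.004,0.56,-0.009,0.035,0.02,-0.35,-0.2],
])

```text
time: 35.88
tcp_pos: [0.5661, 0.2823, 0.1358]
tool_rot: [-0.86, -1.644, 1.64]
ft_force: [0.0, -0.4, 0.4]
finger_gap: 0.599
```

```bash
python3 - <<'E'
from h import *
st();h=[.5724,.2837,33.8];rel(hg(h,.002),123.8)
E
```

```text
t 35.88 tcp [0.5661 0.2823 0.1358] phi 124.8 down [ 0.003  0.001 -1.   ] F [ 0.  -0.4  0.4] gap 0.599 q [ 0.33  0.43  0.05  1.19  0.   -0.28]
[0.0017, 0.0113, -0.0004, -0.0022, 0.1338, 0.0023]
```

>>> arm_command([
  [0,0.011,0,-0.002,0.05,0.002,-0.2],
  [0,0.011,0,-0.002,0.1,0.002,-0.2],
  [0,0.011,0,-0.002,0.123,0.002,-0.2],
  [0,0.011,0,-0.002,0.133,0.002,-0.2],
  [0,0.011,0,-0.002,0.133,0.002,-0.2],
  [0,0.011,0,-0.002,0.133,0.002,-0.2],
])

```text
time: 36.62
tcp_pos: [0.5667, 0.2799, 0.0041]
tool_rot: [-0.873, -1.634, 1.627]
ft_force: [1.0, 0.8, 0.1]
finger_gap: 0.6
```

>>> arm_command([
  [0,0,0,0,0,0,0.2],
  [0,0,0,0,0,0,0.5],
  [0,0,0,0,0,0,0.5],
])

```text
time: 37.0
tcp_pos: [0.5672, 0.2801, 0.0051]
tool_rot: [-0.874, -1.635, 1.626]
ft_force: [-0.1, 0.3, 6.8]
finger_gap: 0.455
```

```bash
python3 - <<'E'
from h import *
st();rel(P(-70,77,130),175)
E
```

```text
t 37.0 tcp [0.5672 0.2801 0.0051] phi 123.8 down [ 0.006  0.002 -1.   ] F [-0.1  0.3  6.8] gap 0.455 q [ 0.33  0.53 -0.15  0.89  0.   -0.26]
[0.0034, -0.5685, -0.0027, -0.2615, -0.1256, 0.1698]
```

>>> arm_command([
  [0,0,0,0,-0.06,0,0.5],
  [0,-0.08,0,-0.03,-0.12,0.02,0.5],
  [0,-0.18,0,-0.08,-0.126,0.05,0.5],
  [0,-0.28,0,-0.13,-0.126,0.08,0.5],
  [0,-0.38,0,-0.18,-0.126,0.11,0.5],
  [0,-0.48,0,-0.23,-0.126,0.14,0.5],
  [0,-0.568,0,-0.2615,-0.126,0.17,0.5],
  [0,-0.568,0,-0.2615,-0.126,0.17,0.5],
])

```text
time: 38.0
tcp_pos: [0.5704, -0.0349, 0.1304]
tool_rot: [-0.105, -2.18, 2.175]
ft_force: [0.6, -0.0, -0.8]
finger_gap: 0.452
```

```bash
python3 - <<'E'
from h import *
st();rel(P(-70,77,130),175);rel(P(-70,77,26.5),175)
E
```

```text
t 38.0 tcp [ 0.5704 -0.0349  0.1304] phi 174.8 down [ 0.006  0.002 -1.   ] F [ 0.6 -0.  -0.8] gap 0.452 q [-0.21  0.33 -0.12  1.11  0.   -1.69]
[0.0015, -0.0021, -0.0037, -0.0004, 0.0005, -0.003]
[0.0015, -0.0021, -0.0037, 0.0002, 0.104, -0.0028]
```

>>> arm_command([
  [0,-0.002,0,0,0.0,-0.003,0.5],
  [0,-0.002,0,0,0.05,-0.003,0.5],
  [0,-0.002,0,0,0.09,-0.003,0.5],
  [0,-0.002,0,0,0.102,-0.003,0.5],
  [0,-0.002,0,0,0.104,-0.003,0.5],
  [0,-0.002,0,0,0.104,-0.003,0.5],
])

```text
time: 38.75
tcp_pos: [0.5723, -0.0315, 0.0278]
tool_rot: [-0.104, -2.183, 2.179]
ft_force: [0.0, -0.8, 0.3]
finger_gap: 0.454
```

>>> arm_command([
  [0,0,0,0,0,0,0.1],
  [0,0,0,0,0,0,-0.2],
  [0,0,0,0,0,0,-0.2],
  [0,0,0,0,-0.06,0,-0.2],
  [0,0,0,0,-0.12,0,-0.2],
  [0,0,0,0.06,-0.12,-0.05,-0.2],
  [0,0,0,0.12,-0.12,-0.1,-0.2],
  [0,0,0,0.17,-0.12,-0.15,-0.2],
])

```text
time: 39.75
tcp_pos: [0.4396, 0.104, 0.1472]
tool_rot: [-0.106, -2.183, 2.178]
ft_force: [0.6, 0.3, 0.0]
finger_gap: 0.604
```

```bash
python3 - <<'E'
from h import *
st();im=snap('top','t6')
hs=heels(im,.042,(305,155,395,212))
for h in hs: print(np.round(h,4))
c,s=np.cos(PQ[2]),np.sin(PQ[2])
for h in hs:
    d=np.array(h[:2])-P(-70,0,26)[:2];print('tray xy mm',((c*d[0]+s*d[1])*1e3).round(),((-s*d[0]+c*d[1])*1e3).round())
cv2.imwrite('pics/t6c.png',cv2.resize(im[110:260,190:440],None,fx=3.2,fy=3.2,interpolation=cv2.INTER_CUBIC))
E
```

```text
t 39.75 tcp [0.4396 0.104  0.1472] phi 174.9 down [ 0.009  0.002 -1.   ] F [0.6 0.3 0. ] gap 0.604 q [ 0.05  0.13 -0.36  1.08  0.   -1.44]
[ 5.73100e-01 -2.42000e-02  8.17772e+01  4.62000e-02]
[ 5.67400e-01 -7.83000e-02 -9.24294e+01  9.15000e-02]
[ 5.62900e-01 -1.34300e-01 -9.26171e+01  5.40000e-02]
[ 5.58100e-01 -1.94000e-01  8.81472e+01  2.64000e-02]
tray xy mm 1.0 85.0
tray xy mm 1.0 30.0
tray xy mm 1.0 -26.0
tray xy mm 1.0 -86.0
```

View pics/t6c.png

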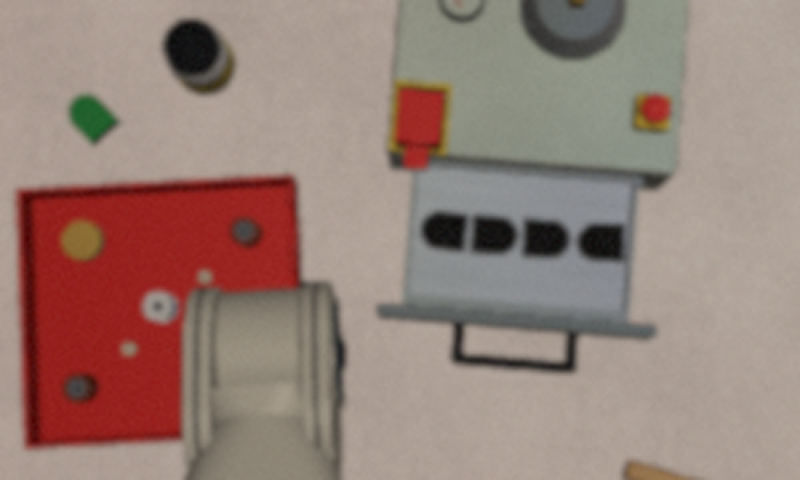

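```bash
python3 - <<'E'
from h import *
rel([.428,-.0965,.147],175);rel([.428,-.0965,.05],175)
E
```

```text
[0.0026, 0.0012, -0.003, -0.0113, -0.0007, 0.2041]
[0.0026, 0.0012, -0.003, -0.0108, 0.0963, 0.2045]
```

>>> arm_command([
  [0.0026,0,-0.003,-0.011,0,0.06,0.3],
  [0.0026,0,-0.003,-0.011,0,0.12,0.3],
  [0.0026,0,-0.003,-0.011,0,0.18,0.3],
  [0.0026,0,-0.003,-0.011,0,0.2045,0.3],
  [0.0026,0,-0.003,-0.011,0.01,0.2045,0.3],
  [0.0026,0,-0.003,-0.011,0.05,0.2045,0.3],
  [0.0026,0,-0.003,-0.011,0.08,0.2045,0.3],
  [0.0026,0,-0.003,-0.011,0.096,0.2045,0.3],
])

```text
time: 40.8
tcp_pos: [0.4272, -0.095, 0.0486]
tool_rot: [-0.09, -2.178, 2.176]
ft_force: [0.3, 0.0, 0.5]
finger_gap: 0.35
```

>>> arm_command([
  [0,0,0,0,0,0,0.6],
  [0,0,0,0,0,0,0.9],
  [0,0,0,0,0,0,0.9],
  [0,0,0,0,0,0,0.9],
])

```text
time: 41.3
tcp_pos: [0.428, -0.0941, 0.0484]
tool_rot: [-0.09, -2.181, 2.175]
ft_force: [8.3, 2.1, -17.8]
finger_gap: 0.123
```

```bash
python3 - <<'E'
from h import *
st();rel(P(-52,0,50),175)
E
```

```text
t 41.3 tcp [ 0.428  -0.0941  0.0484] phi 175.2 down [-0.001  0.003 -1.   ] F [  8.3   2.1 -17.8] gap 0.123 q [-0.41  0.21 -0.55  0.82  0.   -1.9 ]
[0.0016, 0.0024, 0.0006, -0.155, -0.0018, 0.0032]
```

>>> arm_command([
  [0,0,0,-0.015,0,0,0.9],
  [0,0,0,-0.035,0,0.001,0.9],
  [0,0,0,-0.06,0,0.001,0.9],
  [0,0,0,-0.085,0,0.002,0.9],
  [0,0,0,-0.11,0,0.002,0.9],
  [0,0,0,-0.13,0,0.003,0.9],
  [0,0,0,-0.145,0,0.003,0.9],
  [0,0,0,-0.155,0,0.003,0.9],
])

```text
time: 42.3
tcp_pos: [0.5821, -0.1085, 0.0483]
tool_rot: [-0.087, -2.182, 2.173]
ft_force: [-3.8, 3.5, -0.6]
finger_gap: 0.125
```

>>> arm_command([
  [0,0,0,-0.004,0,0,0.9],
  [0,0,0,-0.007,0,0,0.9],
  [0,0,0,-0.007,0,0,0.9],
])

```text
time: 42.68
tcp_pos: [0.5823, -0.1084, 0.0482]
tool_rot: [-0.073, -2.174, 2.168]
ft_force: [-31.2, -3.5, 14.4]
finger_gap: 0.122
```

```bash
python3 - <<'E'
from h import *
st()
E
```

```text
t 42.67 tcp [ 0.5823 -0.1084  0.0482] phi 175.2 down [-0.016  0.004 -1.   ] F [-31.2  -3.5  14.4] gap 0.122 q [-0.32  0.44 -0.17  0.97 -0.   -1.81]
```

>>> arm_command([
  [0,0,0,0,0,0,0.3],
  [0,0,0,0,0,0,0.3],
  [0,0,0,0,-0.06,0,0.3],
  [0,0.1,0,0,-0.12,0,0],
  [0,0.2,0,0.02,-0.17,0,0],
  [0,0.31,0,0.04,-0.17,-0.02,0],
  [0,0.42,0,0.04,-0.17,-0.06,0],
  [0,0.53,0,0.04,-0.17,-0.1,0],
])

```text
time: 43.68
tcp_pos: [0.5539, -0.0048, 0.2203]
tool_rot: [-0.815, -1.662, 1.667]
ft_force: [0.6, -0.9, -0.1]
finger_gap: 0.498
```

```bash
python3 - <<'E'
from h import *
st();rel([.6285,.0043,.2],85)
E
```

```text
t 43.67 tcp [ 0.5539 -0.0048  0.2203] phi 127.2 down [-0.013  0.004 -1.   ] F [ 0.6 -0.9 -0.1] gap 0.498 q [-0.16  0.28  0.03  1.34  0.   -0.81]
[-0.0077, 0.4684, 0.0046, -0.038, 0.0194, -0.0651]
```

>>> arm_command([
  [0,0.11,0,0,0,0,0],
  [0,0.22,0,0,0,0,0],
  [-0.008,0.33,0.004,-0.02,0,-0.03,0],
  [-0.008,0.44,0.004,-0.038,0,-0.065,0],
  [-0.008,0.468,0.004,-0.038,0.0,-0.065,0],
  [-0.008,0.468,0.004,-0.038,0.02,-0.065,0],
])

```text
time: 44.42
tcp_pos: [0.63, 0.0048, 0.2008]
tool_rot: [-1.251, -1.148, 1.143]
ft_force: [0.6, -0.7, -0.9]
finger_gap: 0.501
```

```bash
python3 - <<'E'
from h import *
st();rel([.6285,.0043,.125],85)
E
```

```text
t 44.42 tcp [0.63   0.0048 0.2008] phi 85.0 down [ 0.004  0.001 -1.   ] F [ 0.6 -0.7 -0.9] gap 0.501 q [-0.13  0.4   0.17  1.33  0.   -0.04]
[0.0024, 0.0005, 0.0007, -0.0008, 0.0758, 0.0017]
```

>>> arm_command([
  [0.0024,0,0,0,0.04,0.0015,0],
  [0.0024,0,0,0,0.068,0.0015,0],
  [0.0024,0,0,0,0.076,0.0015,0],
  [0.0024,0,0,0,0.076,0.0015,0],
  [0.0024,0,0,0,0.076,0.0015,0.5],
  [0.0024,0,0,0,0.076,0.0015,0.8],
  [0.0024,0,0,0,0.076,0.0015,0.8],
  [0.0024,0,0,0,0.076,0.0015,0.8],
], squeeze=20)

```text
time: 45.42
tcp_pos: [0.6295, 0.0047, 0.1263]
tool_rot: [-1.251, -1.147, 1.143]
ft_force: [-0.9, -2.3, 6.2]
finger_gap: 0.271
```

```bash
python3 - <<'E'
from h import *
st()
E
```

```text
t 45.42 tcp [0.6295 0.0047 0.1263] phi 85.0 down [ 0.003  0.    -1.   ] F [-0.9 -2.3  6.2] gap 0.271 q [-0.13  0.43  0.03  1.16  0.   -0.04]
```

>>> arm_command([
  [0,0,0,0,-0.0147,-0.0057,0.8],
  [0,0,0,0,-0.028,-0.014,0.8],
  [0,0,0,0,-0.039,-0.025,0.8],
  [0,0,0,0,-0.048,-0.038,0.8],
  [0,0,0,0,-0.054,-0.0526,0.8],
  [0,0,0,0,-0.0573,-0.068,0.8],
  [0,0,0,0,-0.0573,-0.084,0.8],
  [0,0,0,0,-0.054,-0.099,0.8],
])

```text
time: 46.42
tcp_pos: [0.7282, -0.0044, 0.181]
tool_rot: [-1.251, -1.147, 1.144]
ft_force: [-1.8, -2.5, -0.3]
finger_gap: 0.271
```

>>> arm_command([
  [0,0,0,0,0.006,-0.0145,0.8],
  [0,0,0,0,0.006,-0.0145,0.8],
  [0,0,0,0,0.006,-0.0145,0.2],
  [0,0,0,0,0.006,-0.0145,0.2],
  [0,0,0,0,-0.05,-0.0145,0.2],
  [0,0,0,0,-0.05,-0.0145,0.6],
  [0,0,0,0,-0.05,-0.0145,1],
  [0,0,0,0,-0.05,-0.0145,1],
])

```text
time: 47.42
tcp_pos: [0.742, -0.0056, 0.23]
tool_rot: [-1.25, -1.145, 1.144]
ft_force: [0.3, 0.4, 0.4]
finger_gap: 0.001
```

```bash
python3 - <<'E'
from h import *
st();rel(P(34,170,225),85);rel(P(34,170,126),85)
a=cv2.imread('pics/a6.png');b=snap('side','s9')
im=b[130:205,210:290].astype(int); r=(im[...,2]>110)&(im[...,1]<60); print('red px',r.sum(),np.argwhere(r).mean(0)+[130,210])
E
```

```text
t 47.42 tcp [ 0.742  -0.0056  0.23  ] phi 85.0 down [ 0.001 -0.    -1.   ] F [0.3 0.4 0.4] gap 0.001 q [-0.12  0.62  0.61  1.56  0.   -0.03]
[0.0005, 0.0, 0.0, 0.0518, 0.0049, 0.064]
[0.0005, 0.0, 0.0, 0.0518, 0.1039, 0.0641]
red px 117 [167.11111111 235.23931624]
```

>>> arm_command([
  [0,0,0,0.04,0,0.03,1],
  [0,0,0,0.052,0,0.064,1],
  [0,0,0,0.052,0.05,0.064,1],
  [0,0,0,0.052,0.1,0.064,1],
  [0,0,0,0.052,0.104,0.064,1],
  [0,0,0,0.035,0.104,0.064,1],
  [0,0,0,0.025,0.104,0.064,1],
  [0,0,0,0.02,0.104,0.064,1],
])

```text
time: 48.48
tcp_pos: [0.6809, 0.0187, 0.1278]
tool_rot: [-1.252, -1.147, 1.142]
ft_force: [-0.2, 1.5, 1.7]
finger_gap: -0.001
```

>>> arm_command([
  [0,0,0,-0.004,0,0,1],
  [0,0,0,-0.007,0,0,1],
  [0,0,0,-0.01,0,0,1],
  [0,0,0,-0.012,0,0,1],
  [0,0,0,-0.012,0,0,1],
])

```text
time: 49.1
tcp_pos: [0.68, 0.0076, 0.1278]
tool_rot: [-1.251, -1.148, 1.141]
ft_force: [2.1, 5.0, 0.6]
finger_gap: 0.001
```

```bash
python3 - <<'E'
from h import *
st();rel(P(34,125.6,126),85)
E
```

```text
t 49.1 tcp [0.68   0.0076 0.1278] phi 85.0 down [ 0.004  0.001 -1.   ] F [2.1 5.  0.6] gap 0.001 q [-0.11  0.52  0.17  1.22  0.   -0.03]
[0.0025, -0.0002, 0.0011, -0.0003, 0.0018, 0.0011]
```

>>> arm_command([
  [0,0,0,-0.002,0,0,1],
  [0,0,0,-0.003,0,0,1],
  [0,0,0,-0.003,0,0,1],
  [0,0,0,-0.003,0,0,1],
])

```text
time: 49.6
tcp_pos: [0.68, 0.0072, 0.1279]
tool_rot: [-1.248, -1.152, 1.14]
ft_force: [2.6, 12.0, 0.6]
finger_gap: -0.004
```

```bash
python3 - <<'E'
from h import *
st();rel([.7415,-.0056,.24],85);rel([.7415,-.0056,.178],85)
E
```

```text
t 49.6 tcp [0.68   0.0072 0.1279] phi 85.1 down [ 0.005  0.005 -1.   ] F [ 2.6 12.   0.6] gap -0.004 q [-0.12  0.52  0.17  1.22  0.01 -0.03]
[0.0028, 0.0012, 0.0037, -0.0068, -0.1119, -0.0628]
[0.0028, 0.0012, 0.0037, -0.0072, -0.0499, -0.0626]
```

Hard stop reached (12 N). Regrasp the tab and close the cover.

>>> arm_command([
  [0,0,0,0.01,-0.02,0,1],
  [0,0,0,0.01,-0.07,0,1],
  [0,0,0,-0.007,-0.115,-0.03,0],
  [0,0,0,-0.007,-0.115,-0.0626,0],
  [0,0,0.003,-0.007,-0.115,-0.0626,0],
  [0,0,0.003,-0.007,-0.05,-0.0626,0],
  [0,0,0.003,-0.007,-0.05,-0.0626,0.5],
  [0,0,0.003,-0.007,-0.05,-0.0626,0.8],
])

```text
time: 50.6
tcp_pos: [0.7381, -0.0054, 0.1759]
tool_rot: [-1.244, -1.142, 1.148]
ft_force: [-12.0, -0.7, -26.4]
finger_gap: 0.273
```

>>> arm_command([
  [0,0,0,0,0,0,0.8],
  [0,0,0,0,0,0,0.8],
])

```text
time: 50.85
tcp_pos: [0.7373, -0.0054, 0.1761]
tool_rot: [-1.242, -1.14, 1.15]
ft_force: [-5.0, -0.5, -14.7]
finger_gap: 0.273
```

```bash
python3 - <<'E'
from h import *
st()
E
```

```text
t 50.85 tcp [ 0.7373 -0.0054  0.1761] phi 85.1 down [-0.009  0.001 -1.   ] F [ -5.   -0.5 -14.7] gap 0.273 q [-0.12  0.62  0.47  1.44 -0.   -0.04]
```

>>> arm_command([
  [0,0,0,0,-0.006,0.0146,0.8],
  [0,0,0,0,-0.009,0.03,0.8],
  [0,0,0,0,-0.0086,0.046,0.8],
  [0,0,0,0,-0.005,0.061,0.8],
  [0,0,0,0,0.001,0.0756,0.8],
  [0,0,0,0,0.01,0.0885,0.8],
  [0,0,0,0,0.0216,0.099,0.8],
  [0,0,0,0,0.035,0.1076,0.8],
])

```text
time: 51.85
tcp_pos: [0.6316, 0.0042, 0.1462]
tool_rot: [-1.247, -1.146, 1.147]
ft_force: [1.6, 3.8, 1.3]
finger_gap: 0.267
```

>>> arm_command([
  [0,0,0,0,0.0147,0.004,0.8],
  [0,0,0,0,0.018,0.004,0.8],
  [0,0,0,0,0.024,0.003,0.8],
  [0,0,0,0,0.026,0.003,0.8],
  [0,0,0,0,0.026,0.003,0.8],
])

```text
time: 52.48
tcp_pos: [0.6301, 0.0044, 0.1265]
tool_rot: [-1.253, -1.151, 1.144]
ft_force: [-11.6, 2.1, 25.0]
finger_gap: 0.272
```

```bash
python3 - <<'E'
from h import *
st()
E
```

```text
t 52.48 tcp [0.6301 0.0044 0.1265] phi 85.2 down [ 0.007 -0.001 -1.   ] F [-11.6   2.1  25. ] gap 0.272 q [-0.13  0.43  0.02  1.16  0.   -0.04]
```

Cover at its stop. Release, back well clear, and check.

>>> arm_command([
  [0,0,0,0,0,0,0],
  [0,0,0,0,0,0,0],
  [0,0,0,0,-0.05,0.01,0],
  [0,0,0,0,-0.11,0.04,0],
  [0,0,0,0.0,-0.13,0.1,0],
  [0,0,0,0.03,-0.13,0.15,0],
  [0,0,0,0.05,-0.13,0.18,0],
  [0,0,0,0.05,-0.13,0.18,0],
])

```text
time: 53.48
tcp_pos: [0.4529, 0.0706, 0.2567]
tool_rot: [-1.254, -1.155, 1.144]
ft_force: [0.8, -0.7, 0.4]
finger_gap: 0.504
```

```bash
python3 - <<'E'
from h import *
st()
a0=cv2.imread('pics/side0.png');t0=cv2.imread('pics/top0.png')
b=snap('side','sF');t=snap('top','tF')
print('cover side diff',cv2.absdiff(a0,b).max(2)[180:205,235:272].mean(),'handle/panel side diff',cv2.absdiff(a0,b).max(2)[175:215,270:295].mean(),'top press diff',cv2.absdiff(t0,t).max(2)[85:185,335:405].mean())
for q in('cement_jar','shoe'): print(q,[(np.round(d['uv']),round(d['score'],2)) for d in env.recognise('top',q)][:1])
L=cv2.resize(b[110:350,170:400],(400,400),interpolation=cv2.INTER_CUBIC);Rr=cv2.resize(t[80:280,190:490],(400,400),interpolation=cv2.INTER_CUBIC)
cv2.imwrite('pics/F.png',np.hstack([L,Rr]))
E
```

```text
t 53.48 tcp [0.4529 0.0706 0.2567] phi 85.3 down [ 0.009 -0.001 -1.   ] F [ 0.8 -0.7  0.4] gap 0.504 q [-0.03  0.09 -0.12  1.36 -0.    0.05]
cover side diff 2.48 handle/panel side diff 2.329 top press diff 7.760142857142857
cement_jar [(array([254., 127.]), 0.63)]
shoe [(array([471., 181.]), 0.69)]
```

View pics/F.png

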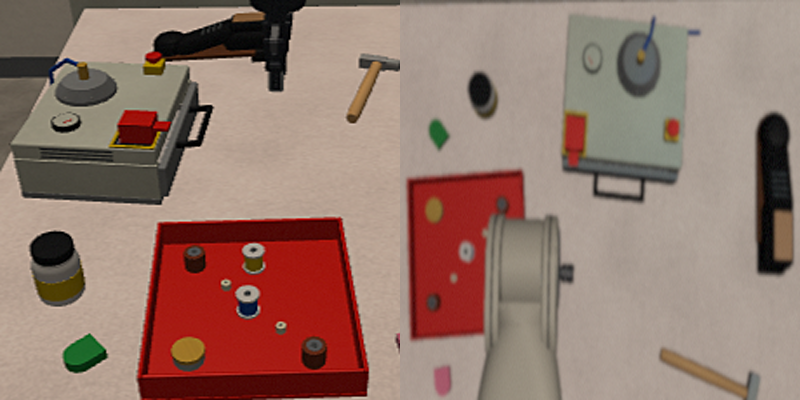

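The final picture shows the cover shut and the tray home. The seven other parts are in the crate, and the jar, shoe and hammer haven't moved. The robot is clear of everything, so I'm handing in.

```bash
python3 -c "
from cell import env
print(env.finish_job())"
```

```text
the job is handed in; nothing more can be done
None
```

I worked through every step in order and handed the job in at about 53 s of robot time; no verdict was reported. I lifted the cover, threw the toggle to off, closed the cover and drew the tray out 155 mm. All four heel blocks went into the tray in a row, and I pushed it home. Then I lifted the cover again, threw the toggle to armed and closed it.

**Last checks:**
- **Heel blocks:** before the tray went in, all four showed in a row, about 85, 30, -26 and -86 mm across the tray. They are out of sight inside the press now, so I did not see them again after that.
- **Tray:** it stopped hard at its starting position with a 31 N push, and the side picture of it matches the first one.
- **Cover:** it was pressed to its stop, and the side picture matches its closed state at the start.
- **Toggle:** I judged both throws by the push force at the end stop (10 N for off, 12 N for armed). I did not view either end position in a picture.
- **Other things:** the seven other parts are still in the crate. The jar, hammer and shoe look unmoved.

**What disagreed:**
- **Fingertip height:** the tips sit about 23 mm higher than the tool data implies. My first pinch of the cover tab closed above it. I measured the offset by touching the press top and allowed for it afterwards.
- **Cameras:** the side and top cameras disagreed by about 5 to 7 mm sideways on the press. Gripping the tab agreed with the top camera, so I used that one.

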